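Find the stamped crate and send it to dispatch

TASK

One of the two black crates has passed inspection and carries a white stamp on its underside: first the crate on the robot's left, then the one on its right, tip each towards the robot onto its near long edge (about 65 degrees, without toppling it over), hold it there a moment so that the underside can be seen from the far side, and let it back down flat. Then push the stamped crate along the bench to the dispatch line until its long side is flat against the stop rail; the other crate stays where it was. Do it all by pushing and pulling with the fingers: never pick a crate up off the bench, and leave everything else on the bench undisturbed.

Things in the scene. Friction and masses are not known exactly. Their poses are not given: they have to be found in the camera images.
- crate_p: the stamped crate: open-topped black plastic, 100 (own x) x 126 (own y) x 74 mm high, upright plain walls 3 mm thick, 0.5 to 0.7 kg, weight low. Stamp: a white ring 70 mm across with a tick in it, mid-underside, seen only when tipped. Origin: centre of the underside at bench height, z up; a long side faces the robot within 0.3 rad. It may stand on the robot's left (+y) or right (-y).
- crate_q: the second crate, on the other side from crate_p and just like it, but with a bare black underside. A board on a steel plate is fixed inside both, its parts up to 22 mm above the bench, so 52 mm is free below the rim. Pulled or pushed square to a long side at the rim, a crate rocks over a long bottom edge; let go below 65 degrees it falls back upright; pushed below 35 mm it slides.
- bench_mat: grey antistatic mat under the work, flat with the bench (no step), 600 x 1040 mm; origin: its middle, at bench height. The crates' rubber runners (4 mm high, along both long sides) grip it with friction 0.8 to 1.2.
- dispatch_rail: the stop rail of the dispatch line: fixed slotted aluminium bar 30 x 30 mm, 640 mm long, across the far part of the bench, with a 122 mm wide lane marked by pale tape (no thickness) on the robot's side of it. Origin: on the bench at the middle of the length, in the plane of the face that looks to the robot; own y along the rail, own x square to it, away from the robot; the bar occupies x from 0 to 30 mm.
- carton: closed cardboard carton 78 (x) x 62 (y) x 70 mm high already waiting at the middle of the dispatch line; origin: centre of its underside. To be left alone.
- wool_tin: round brass tin, 64 mm across, 30 mm high, standing between the two crates; origin: centre of its underside. To be left alone.
- multimeter: grey hand multimeter lying face up, 172 x 82 x 48 mm, on the left; origin: centre of its underside. To be left alone.
- terminal: dark blue payment terminal lying face up, 165 x 78 x 45 mm, on the right; origin: centre of its underside. To be left alone.
- spare_board: bare green circuit board 62 x 110 mm, 10 mm high with its parts, lying near right; origin: centre of its underside. To be left alone.
- screwdriver: screwdriver with a black handle, 160 mm long, lying near left, handle towards the robot; origin: on the bench under its middle. To be left alone.
- flux_bottle: small white bottle, 34 mm across, 75 mm high, standing at the far right; origin: centre of its underside. To be left alone.
- crate_p_corner0 (a point): bottom corner of crate_p (near, right as seen from the robot), at bench height when it stands flat
- crate_p_corner1 (a point): bottom corner of crate_p (near, left as seen from the robot), at bench height when it stands flat
- crate_p_corner2 (a point): bottom corner of crate_p (far, left as seen from the robot), at bench height when it stands flat
- crate_p_corner3 (a point): bottom corner of crate_p (far, right as seen from the robot), at bench height when it stands flat
- crate_q_corner0 (a point): bottom corner of crate_q (near, right as seen from the robot), at bench height when it stands flat
- crate_q_corner1 (a point): bottom corner of crate_q (near, left as seen from the robot), at bench height when it stands flat
- crate_q_corner2 (a point): bottom corner of crate_q (far, left as seen from the robot), at bench height when it stands flat
- crate_q_corner3 (a point): bottom corner of crate_q (far, right as seen from the robot), at bench height when it stands flat

How it is judged:
By the outcome, as a careful person would: the job done as asked, in the order asked, and still so for the second after the job is handed in, with the robot touching nothing.
It also fails if it takes over 72 s, if anything falls off the work surface, if the arm or the gripper's body presses on something with over 40 N, if the wrist force passes 120 N, or if a joint passes its speed limit or range.

ROBOT

A 6-joint arm with a two-finger parallel gripper is mounted at the origin on the work surface. World frame = base frame: x ahead of the robot, y to its left, z up, the work surface at z = 0. Lengths are in mm, angles in rad, forces in N, time in s.
With the tool pointing down it reaches from about 300 to 775 mm from the base axis. Payload 14.6 kg.
Tool frame: the origin (TCP) lies at the centre of the arm's flange, where the gripper is bolted on; the fingertips stand 199 mm ahead of it and the grasp point (between the pads) lies 180 mm ahead of it; z points along the fingers, x is the direction in which the jaws open and shut, and the axes are right-handed (so a half turn about z gives the same grasp; the last joint's range is limited). The gripper opens to 94 mm and grips with 3 to 60 N. Pads are 16 mm wide; open, the fingers measure 119 mm over their backs; the gripper's body (75 mm by 177 mm) begins 78 mm behind the grasp point.
Start: joints at [1.065, 0.3, 1.521, -0, 1.321, -0.067], TCP at [233.666, 497.886, 404.646] pointing down, gripper open.
Joint ranges: [-3.03, 3.03], [-0.79, 2.21], [0.23, 2.52], [-1.04, 4.18], [0, 3.07], [-2.55, 2.55]. Speed limits (rad/s): [2.22, 2.22, 2.57, 3.14, 3.14, 3.14].

INTERFACE

Orientations are given as [roll, pitch, yaw] about the fixed x, y, z axes, in that order (R = Rz(yaw) Ry(pitch) Rx(roll)).
In Python, from plant import ctrl gives the robot as it stands. The module is installed in compiled form; this text tells all that it offers.
- The arm moves only by the tool carry_out, never from a script. Its argument "targets" is a list of rows, each a list of 7 numbers: the turn, a rotation vector about the world's x, y, z in degrees, then the shift along the world's x, y, z in mm, then the finger opening in mm, from 0 to 94. In form: [[ax, ay, az, tx, ty, tz, grip], ...]. A call has 1 to 12 rows; each row shifts and turns the pose as measured when the row begins; what a row does not reach is not made up. A row lasts 1/12 s, in which the tool goes at most 41.7 mm and 7.16 degrees, less where a joint would pass 70% of its speed; a pose out of reach is approached as far as the arm can. A call is refused whole if a number of a shift passes 41.7 or a number of a turn 7.16, either way. A call with a gripper value outside its range is refused whole. The fingers move at their own pace and stop on an object; "newtons" is the grip in N (left out, the last holds). Time passes only in rows, so rows that do not move let the fingers close. It gives the time, the measured TCP pose, the force and the opening at its end, in the units of the state.
- ctrl.get_state(): the state, without advancing time (a new reading comes with each control period).
- ctrl.capture(name): name is "scene" or "top" or "wrist"; returns a dict with "frame" (400x640x3 uint8, red, green, blue), "K" (3x3 intrinsics, pixels), "rvec" (rotation vector, rad) and "tvec" (3), from world to camera coordinates, as OpenCV has them; the wrist camera has in their place "mount" (4x4, takes a point from camera to tool coordinates, whose origin is the TCP and whose axes are the tool frame's). Camera axes: x right, y down, z forward; pixel columns grow to the right and rows downward; lengths in mm; the calibration is good to about 2 mm. A picture is of the moment at which its call begins: read the wrist's pose just before it. There is no depth.
- ctrl.hand_in(): hands the job in, once; it reports no verdict.
The state is a dict: "t": time; "joints": joint angles; "qvel": joint speeds; "effort": joint torques, N m; "eef_pos": TCP position; "eef_rot": TCP orientation; "wrist_force": force on the tool from outside, world axes, zero at the start; "torque": the same for the moment, N m; "opening": finger opening in mm.
Only numpy, scipy, OpenCV 4.12 (cv2) and the standard library are available. Lean on these libraries where they do the work, as an engineer would, in place of code of your own. Each camera call takes 0.05 s, during which the arm holds its last target.

## Working session

There is one attempt and no reset: what is moved stays moved. The work goes in short steps, Python scripts to look and compute and a tool call to move; the robot and the scene stay as the last step left them, time stands still between calls to the robot, and variables do not carry over. Pictures are saved under pics/ and viewed, and the job is handed in when it is done.

Besides the shell and the picture viewer there is one more tool, called after ">>>" in YAML: its name, and indented under it one key for each argument. carry_out: Moves the arm, as the interface text tells. Its arguments: {"type":"object","properties":{"targets":{"type":"array"},"newtons":{"type":"number"}},"required":["targets"]}

```bash
mkdir -p pics; python3 - <<'E'
from plant import ctrl
import cv2,pickle
s=ctrl.get_state();print(s)
for n in ("scene","top"):
    c=ctrl.capture(n);print(n,c["K"],c["rvec"],c["tvec"])
    pickle.dump(c,open(n+".pkl","wb"))
    cv2.imwrite(f"pics/{n}0.png",c["frame"][:,:,::-1])
E
```

```text
{'t': 0.0, 'joints': array([ 1.06541043e+00,  3.00465837e-01,  1.52154581e+00, -3.58477643e-06,
        1.32069957e+00, -6.66064299e-02]), 'qvel': array([ 0.00162364, -0.00048906,  0.00054243,  0.0008032 ,  0.00088377,
       -0.00238958]), 'effort': array([-1.67504575e-03, -5.31813347e+01, -3.52729475e+01,  7.07414676e-02,
        2.44690699e-02, -7.86356213e-05]), 'eef_pos': array([233.65272576, 497.87347006, 404.10401399]), 'eef_rot': array([-3.14152167e+00,  1.11631277e-03,  1.13201779e+00]), 'wrist_force': array([-1.02601521, -0.4149774 , -0.23364453]), 'torque': array([-0.0732423 , -0.06593062, -0.06798951]), 'opening': 93.82639829837869}
scene [[387.5420092    0.         315.34006843]
 [  0.         387.5420092  199.35785163]
 [  0.           0.           1.        ]] [ 1.84201057  1.35782648 -0.69505069] [-161.90260702 -273.3808938  1421.28449653]
top [[374.18374787   0.         321.30189628]
 [  0.         374.18374787 194.87559612]
 [  0.           0.           1.        ]] [ 2.1949016  -2.13875413  0.08226144] [ -15.22830319  510.25468499 1028.84434204]
```

View pics/scene0.png

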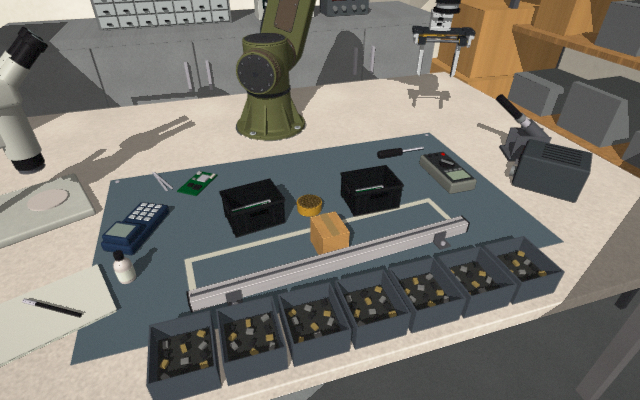

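View pics/top0.png

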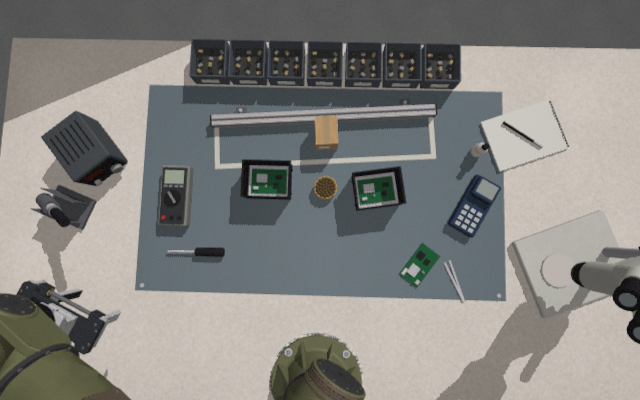

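The scene camera looks from the far side (it will see the undersides). In the top view the left crate is near (267,180), the right one near (377,188), the tin at (325,187), the carton at (326,131), and the rail runs (212,119)-(436,110). Next I'll look at enlarged crops.

```bash
cat > h.py <<'E'
import numpy as np,cv2,pickle
def load(n): return pickle.load(open(n,"rb"))
def cam(c):
    R=cv2.Rodrigues(np.array(c["rvec"],float))[0]; return np.array(c["K"]),R,np.array(c["tvec"],float).ravel()
def unproj(c,uv,z=0.):
    K,R,t=cam(c); C=-R.T@t
    d=R.T@np.linalg.inv(K)@np.array([uv[0],uv[1],1.]); s=(z-C[2])/d[2]; return C+s*d
def proj(c,P):
    K,R,t=cam(c); p=(K@(R@np.atleast_2d(P).T+t[:,None])).T; return p[:,:2]/p[:,2:]
def crop(c,x0,y0,w,h,s,fn,gamma=0.5,draw=[]):
    f=c["frame"][y0:y0+h,x0:x0+w,::-1]
    f=(255*(f/255.)**gamma).astype(np.uint8)
    f=cv2.resize(f,None,fx=s,fy=s,interpolation=cv2.INTER_NEAREST)
    for i in range(0,w,10):
        cv2.line(f,(i*s,0),(i*s,6 if i%50 else 14),(0,0,255),1)
        if i%20==0: cv2.putText(f,str(x0+i),(i*s,24),0,.4,(0,0,255),1)
    for i in range(0,h,10):
        cv2.line(f,(0,i*s),(6,i*s),(0,0,255),1)
        if i%20==0: cv2.putText(f,str(y0+i),(8,i*s+4),0,.4,(0,0,255),1)
    for pts in draw:
        q=((np.array(pts)+0.5-[x0,y0])*s).astype(int); cv2.polylines(f,[q.reshape(-1,1,2)],True,(0,255,0),1)
    cv2.imwrite(fn,f)
E
python3 - <<'E'
from h import *
t=load("top.pkl");s=load("scene.pkl")
crop(t,230,140,80,70,10 if 0 else 9,"pics/tl.png");crop(t,335,155,80,65,9,"pics/tr.png")
crop(t,200,95,250,80,3,"pics/rail.png")
crop(s,210,160,200,80,4,"pics/sc.png")
K,R,T=cam(t);print(-R.T@T);K,R,T=cam(s);print(-R.T@T)
E
```

```text
[ 414.46944884  -19.7694863  1070.95129129]
[1301.64419232 -232.82017941  610.34117345]
```

View pics/tl.png

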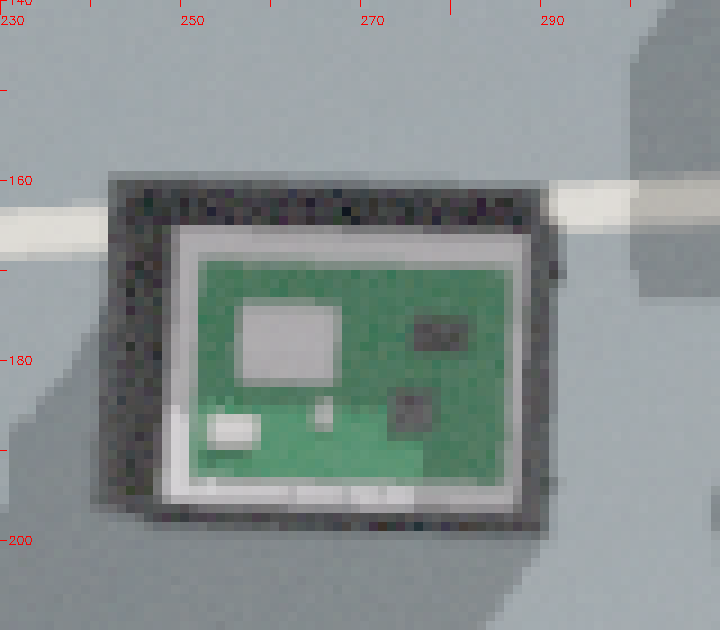

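View pics/tr.png

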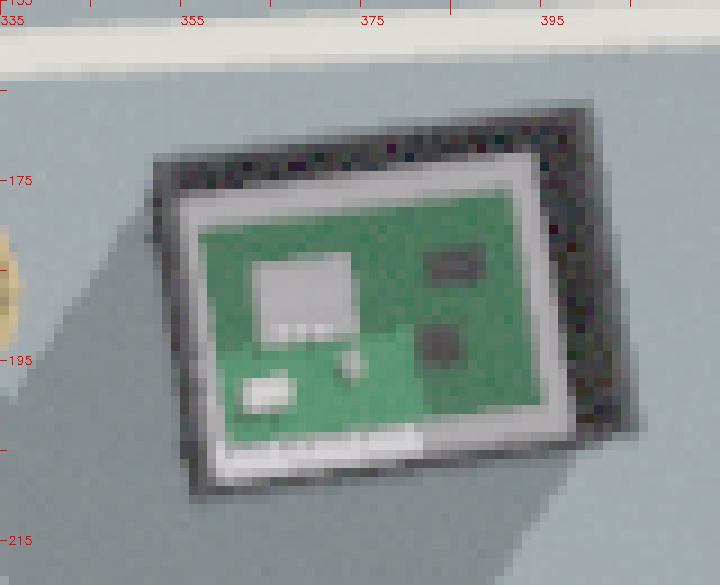

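View pics/rail.png

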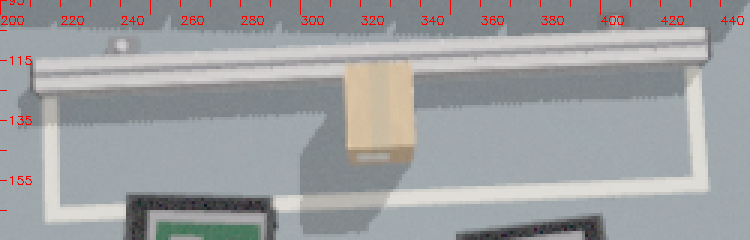

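View pics/sc.png

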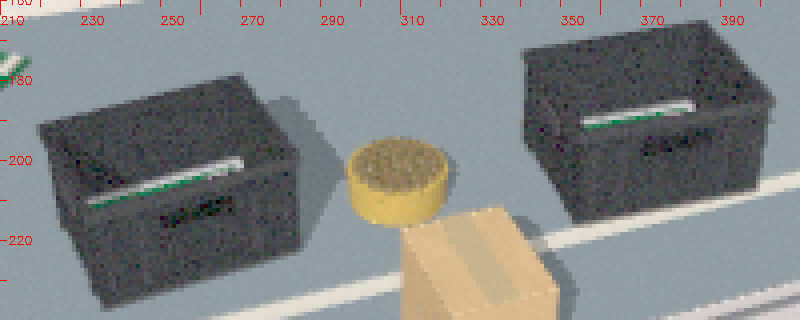

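```bash
cat > fit.py <<'E'
from h import *
from scipy.optimize import minimize
def box(x,y,th,dx=100,dy=126,h=74):
    c,s=np.cos(th),np.sin(th)
    b=np.array([[sx*dx/2,sy*dy/2] for sx,sy in((-1,-1),(-1,1),(1,1),(1,-1))])@np.array([[c,s],[-s,c]])+[x,y]
    return np.vstack([np.c_[b,np.zeros(4)],np.c_[b,np.full(4,h)]])
def hull(c,p): return cv2.convexHull(proj(c,box(*p)).astype(np.float32)).reshape(-1,2)
def hullmask(c,win,thr):
    x0,y0,w,h=win; g=c["frame"][y0:y0+h,x0:x0+w].max(2)
    m=(cv2.GaussianBlur(g,(3,3),0)<thr).astype(np.uint8)
    n,l,st,_=cv2.connectedComponentsWithStats(m); k=1+np.argmax(st[1:,4]); m=(l==k).astype(np.uint8)
    cs,_=cv2.findContours(m,cv2.RETR_EXTERNAL,cv2.CHAIN_APPROX_NONE)
    hh=cv2.convexHull(max(cs,key=cv2.contourArea)); return hh.reshape(-1,2)+[x0,y0]
def render(pts,win,S=8):
    x0,y0,w,h=win; m=np.zeros((h*S,w*S),np.uint8)
    cv2.fillConvexPoly(m,np.round((np.array(pts)-[x0,y0]+.5)*S).astype(int),1); return m
def fit(obs,p0):
    # obs: list of (cam,win,thr)
    T=[]
    for c,w,t in obs:
        hm=hullmask(c,w,t); m=render(hm,w); m=cv2.dilate(m,np.ones((9,9),np.uint8)); T.append(m)
    def f(p):
        return sum((render(hull(c,p),w)!=m).mean()*w[2]*w[3] for (c,w,t),m in zip(obs,T))
    best=None
    r=minimize(f,p0,method="Nelder-Mead",options=dict(initial_simplex=[p0,np.add(p0,[8,0,0]),np.add(p0,[0,8,0]),np.add(p0,[0,0,.08])],xatol=.05,fatol=.05))
    return r.x,r.fun
E
python3 - <<'E'
from fit import *
t=load("top.pkl");s=load("scene.pkl")
tL=(t,(232,148,68,62),48);tR=(t,(345,158,66,60),48)
sL=(s,(332,158,80,62),48);sR=(s,(212,172,80,70),48)
for n,a,b,px in(("L",tL,sL,(266,180)),("R",tR,sR,(377,189))):
    p0=[*unproj(t,px,37)[:2],0.]
    for o in([a],[b],[a,b]):
        p,e=fit(o,p0);print(n,p.round(3),round(e,1))
    W=a[1];crop(t,*W,9,f"pics/f{n}t.png",draw=[hull(t,p)]); W=b[1];crop(s,*W,9,f"pics/f{n}s.png",draw=[hull(s,p)])
E
cd pics; python3 -c "
import cv2,numpy as np
L=[cv2.imread(f'f{n}{v}.png') for n in 'LR' for v in 'ts']
L=[cv2.resize(i,(400,300)) for i in L]
cv2.imwrite('fits.png',np.vstack([np.hstack(L[:2]),np.hstack(L[2:])]))"
```

```text
L [5.47595e+02 1.51067e+02 5.00000e-03] 47.0
L [5.42131e+02 1.51939e+02 2.80000e-02] 73.9
L [ 5.46810e+02  1.50257e+02 -1.00000e-03] 206.4
R [ 5.31217e+02 -1.55677e+02  1.58000e-01] 74.8
R [ 5.25942e+02 -1.55190e+02  1.68000e-01] 79.7
R [ 5.29238e+02 -1.55382e+02  1.61000e-01] 233.9
```

View pics/fits.png

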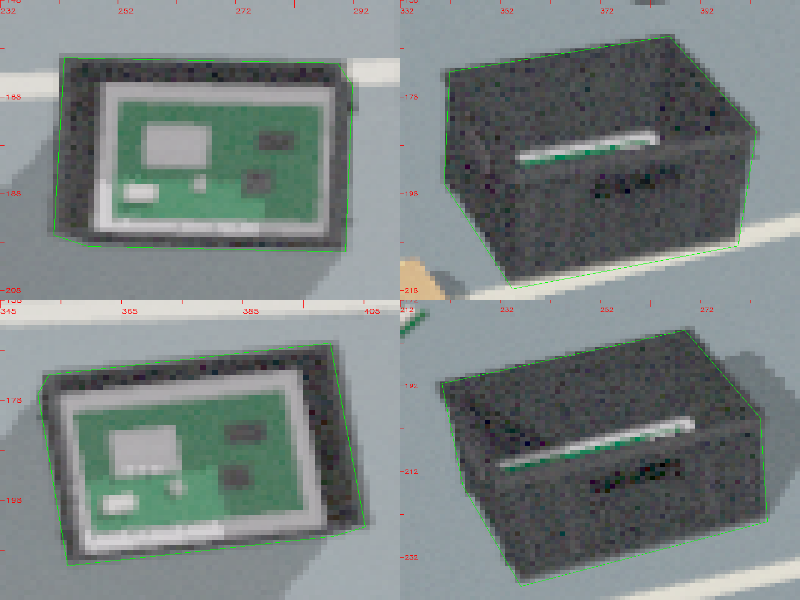

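```bash
python3 - <<'E'
from h import *
t=load("top.pkl");s=load("scene.pkl")
crop(t,200,100,80,75,9,"pics/ra.png",1);crop(t,300,105,140,65,5,"pics/rb.png",1);crop(s,180,205,150,100,5,"pics/rc.png",1);crop(s,320,195,155,80,5,"pics/rd.png",1)
E
```

```text
(no output)
```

View pics/ra.png

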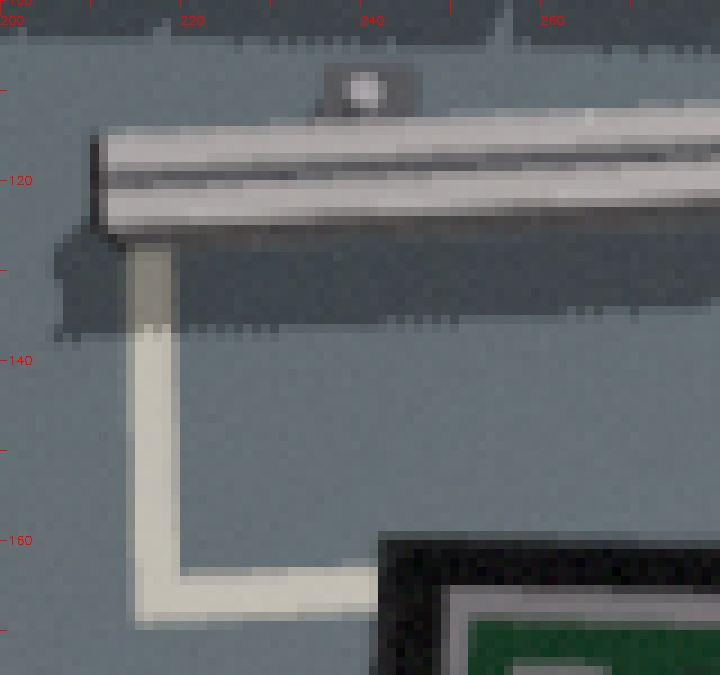

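View pics/rb.png

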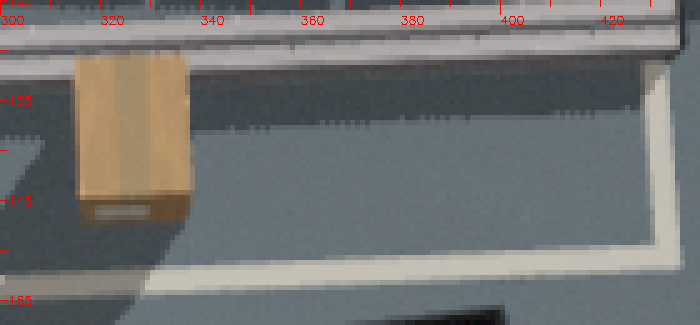

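View pics/rc.png

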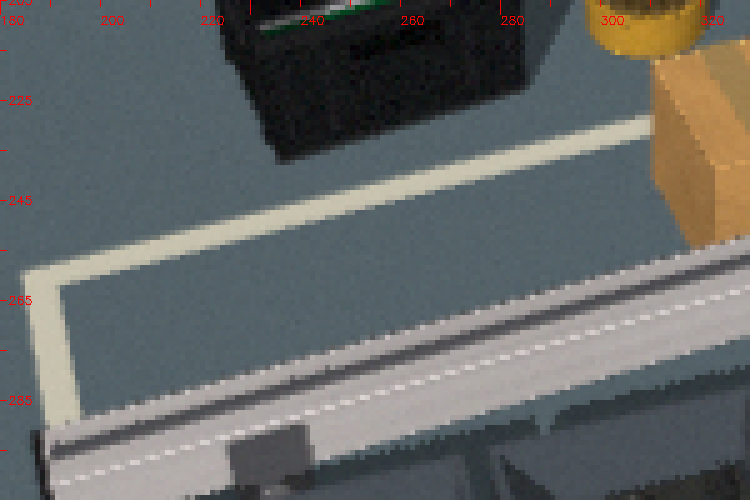

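View pics/rd.png

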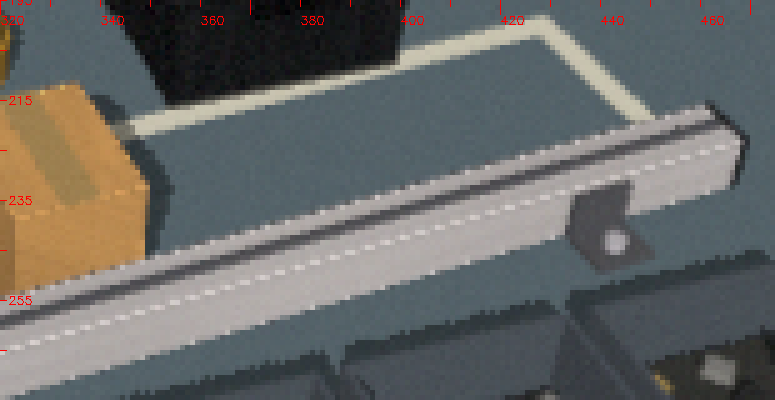

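```bash
python3 - <<'E'
from h import *
t=load("top.pkl");s=load("scene.pkl")
def line(a,b):
    d=a-b; print(a.round(1),b.round(1),"len",np.hypot(*d[:2]).round(1),"angle",np.arctan2(-d[0],d[1]).round(4),"mid",((a+b)/2).round(1))
for c,A,B,C,D in((t,(212,124.8),(435.7,115.2),(214.7,169.3),(436.5,158.4)),(s,(462,216),(189,290.5),(429.6,198),(184.4,259))):
    line(unproj(c,A,30),unproj(c,B,30)); line(unproj(c,C,0),unproj(c,D,0))
# objects
for n,p,z in(("tin",(325,187),30),("cart nl",(315.5,143.5),70),("cart nr",(337.5,142.5),70),("cart fl",(315,116),70),("cart fr",(337.5,115),70),("mm r top",(190,166),48),("mm r bot",(190,224),48),("sd tip",(168,252),5),("sd handle",(224,252),15),("board",(420,265),5),("boardtl",(425,243),5),("term l",(449,228),40),("term tl",(475,176),40)):
    print(n,unproj(t,p,z).round(0))
E
```

```text
[702.9 315.3  30. ] [ 745.  -320.6   30. ] len 637.2 angle 0.0661 mid [723.9  -2.7  30. ]
[579.4 310.    0. ] [ 626.7 -331.4    0. ] len 643.1 angle 0.0737 mid [603.1 -10.7   0. ]
[704.2 322.1  30. ] [ 748.6 -317.3   30. ] len 641.0 angle 0.0692 mid [726.4   2.4  30. ]
[579.6 313.4   0. ] [ 623.9 -327.6    0. ] len 642.5 angle 0.069 mid [601.8  -7.1   0. ]
tin [532. -12.  30.]
cart nl [646.  17.  70.]
cart nr [650. -43.  70.]
cart fl [723.  20.  70.]
cart fr [727. -41.  70.]
mm r top [580. 365.  48.]
mm r bot [419. 355.  48.]
sd tip [338. 429.   5.]
sd handle [343. 267.  15.]
board [ 322. -283.    5.]
boardtl [ 383. -297.    5.]
term l [ 427. -353.   40.]
term tl [ 572. -426.   40.]
```

>>> carry_out:
  targets:
    - [0, 0, -5.4, 30, -28.9, 0, 40]
    - [0, 0, -5.4, 30, -28.9, 0, 40]
    - [0, 0, -5.4, 30, -28.9, 0, 40]
    - [0, 0, -5.4, 30, -28.9, 0, 40]
    - [0, 0, -5.4, 30, -28.9, 0, 40]
    - [0, 0, -5.4, 30, -28.9, 0, 40]
    - [0, 0, -5.4, 30, -28.9, 0, 40]
    - [0, 0, -5.4, 30, -28.9, 0, 40]
    - [0, 0, -5.4, 30, -28.9, 0, 40]
    - [0, 0, -5.4, 30, -28.9, 0, 40]
    - [0, 0, -5.4, 30, -28.9, 0, 40]
    - [0, 0, -5.4, 30, -28.9, 0, 40]
  newtons: 20

```text
t: 1.1
eef_pos: [589.1, 148.2, 401.0]
eef_rot: [-3.141, 0.007, -0.038]
wrist_force: [-0.0, 1.9, -0.1]
opening: 39.9
```

```bash
python3 - <<'E'
from plant import ctrl
from h import *
s=ctrl.get_state();print(s["joints"].round(4),s["eef_pos"].round(1),s["eef_rot"].round(4))
c=ctrl.capture("wrist");c["st"]=s;pickle.dump(c,open("w1.pkl","wb"));print(c["K"],c["mount"])
cv2.imwrite("pics/w1.png",c["frame"][:,:,::-1])
E
```

```text
[0.1859 0.4326 1.3497 0.0025 1.3657 0.2236] [589.1 148.2 401. ] [-3.1406  0.0068 -0.0382]
[[341.85639338   0.         320.9065516 ]
 [  0.         341.85639338 203.84182479]
 [  0.           0.           1.        ]] [[ 9.99999811e-01 -4.33413469e-04  4.35316020e-04 -1.71515203e-01]
 [ 2.89705573e-04  9.57644524e-01  2.87952915e-01 -8.43758068e+01]
 [-5.41680675e-04 -2.87952735e-01  9.57644469e-01  2.07438096e+01]
 [ 0.00000000e+00  0.00000000e+00  0.00000000e+00  1.00000000e+00]]
```

View pics/w1.png

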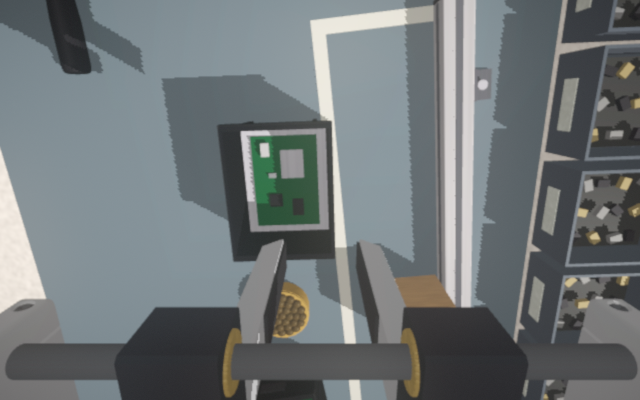

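```bash
cat >> h.py <<'E'
from scipy.spatial.transform import Rotation as Ro
def wcam(c):
    s=c["st"];T=np.eye(4);T[:3,:3]=Ro.from_euler("xyz",s["eef_rot"]).as_matrix();T[:3,3]=s["eef_pos"]
    M=np.linalg.inv(T@c["mount"]);return dict(K=c["K"],rvec=cv2.Rodrigues(M[:3,:3])[0],tvec=M[:3,3],frame=c["frame"])
E
python3 - <<'E'
from fit import *
w=wcam(load("w1.pkl"))
crop(w,205,110,150,165,5 if 0 else 3,"pics/w1c.png",.6)
for p in((219,126),(331,122),(335,259),(233,262)): print(unproj(w,p,74).round(1))
for p in ((312,21),(434,13)): print("tape",unproj(w,p,0).round(1))
p,e=fit([(w,(205,110,145,165),60)],[545,151,0.]);print(p,e)
crop(w,205,110,150,165,4 if 0 else 3,"pics/w1c.png",.6,draw=[hull(w,p)])
E
```

```text
[499.9 215.4  74. ]
[598.2 215.1  74. ]
[598.2  83.9  74. ]
[497.5  84.2  74. ]
tape [583.7 310.1   0. ]
tape [705.1 312.4   0. ]
[5.43989114e+02 1.49411445e+02 2.27986749e-02] 6248.562500000001
```

View pics/w1c.png

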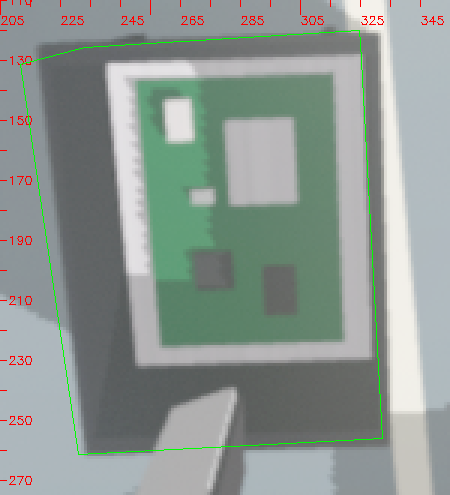

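>>> carry_out:
  targets:
    - [0, 0.4, 2.2, 6.4, 2, -25, 24]
    - [0, 0, 0, 0, 0, -30, 24]
    - [0, 0, 0, 0, 0, -30, 24]
    - [0, 0, 0, 0, 0, -25, 24]
    - [0, 0, 0, 0, 0, -15, 24]
    - [0, 0, 0, 0, 0, 0, 24]

```text
t: 1.65
eef_pos: [601.0, 140.3, 268.4]
eef_rot: [3.141, 0.014, -0.019]
wrist_force: [-1.4, -0.2, 0.1]
opening: 23.7
```

>>> carry_out:
  targets:
    - [0, -0.8, 1.1, -5.5, 9, 0, 24]
    - [0, 0, 0, 0, 0, 0, 24]

```text
t: 1.82
eef_pos: [595.1, 150.0, 268.2]
eef_rot: [3.141, 0.001, 0.002]
wrist_force: [-1.1, -0.1, 1.1]
opening: 23.9
```

```bash
python3 - <<'E'
from plant import ctrl
from h import *
s=ctrl.get_state();print(s["joints"].round(4),s["eef_pos"].round(1),s["eef_rot"].round(4),s["wrist_force"])
c=ctrl.capture("wrist");c["st"]=s;pickle.dump(c,open("w2.pkl","wb"))
cv2.imwrite("pics/w2.png",c["frame"][:,:,::-1])
c=ctrl.capture("scene");crop(c,320,120,110,100,7,"pics/s2.png",.6)
E
```

```text
[ 1.8730e-01  5.7610e-01  1.4598e+00 -1.0000e-03  1.1067e+00  1.8610e-01] [595.1 150.  268.2] [3.1405e+00 8.0000e-04 1.6000e-03] [-1.09931154 -0.0938931   1.14204142]
```

View pics/w2.png

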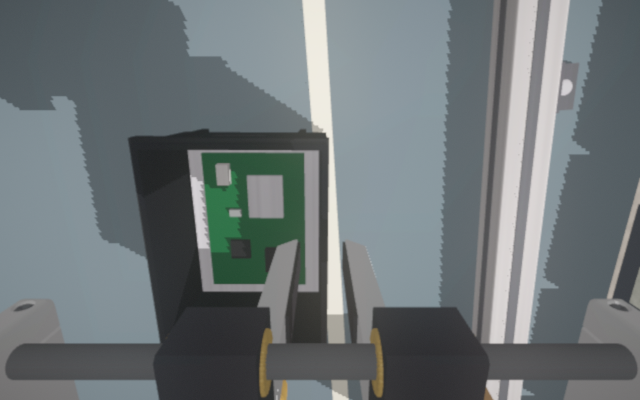

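View pics/s2.png

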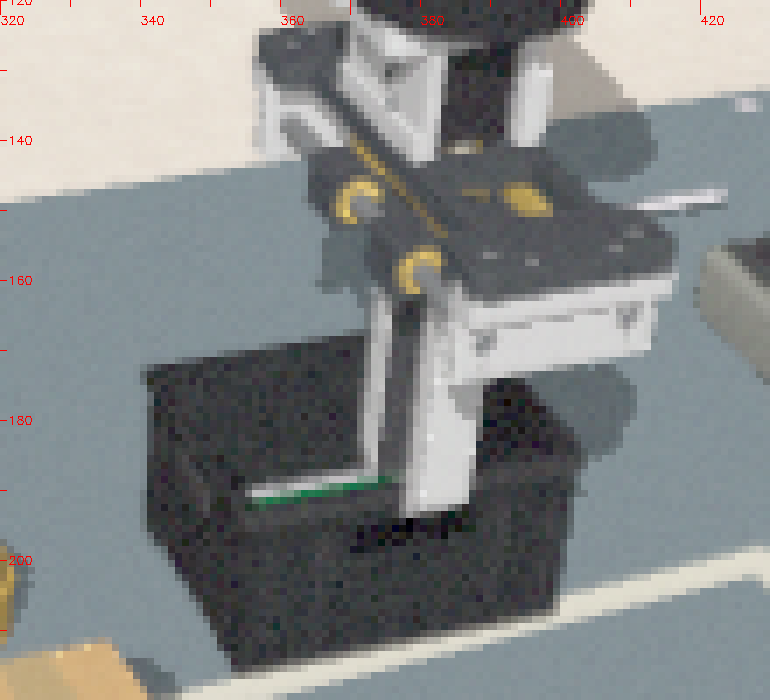

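```bash
python3 - <<'E'
from h import *
w=wcam(load("w2.pkl"))
for p in((327,136),(329,200),(330,300)): print(unproj(w,p,74).round(1))
for P in((595.1-12,150,69.2),(595.1+12,150,69.2)): print(proj(w,P).round(1))
crop(w,260,130,110,200,4 if 0 else 3,"pics/w2c.png",.6)
J=np.array([[.300466,1.521546,1.3207],[.4326,1.3497,1.3657],[.5761,1.4598,1.1067]]);r=np.array([np.hypot(233.65,497.87),np.hypot(589.1,148.2),np.hypot(595.1,150)]);z=np.array([404.1,401,268.2])
A=[];b=[]
for (q2,q3,q5),R,Z in zip(J,r,z):
    A+= [[np.sin(q2),np.sin(q2+q3),1,0,np.sin(q2+q3+q5)],[np.cos(q2),np.cos(q2+q3),0,1,np.cos(q2+q3+q5)]];b+=[R,Z]
A=np.array(A);x=np.linalg.lstsq(A[:,:4],b,rcond=None);print(x[0],A[:,:4]@x[0]-b)
E
```

```text
[597.8 217.4  74. ]
[599.1 184.1  74. ]
[600.1 123.8  74. ]
[[300.3 255.1]]
[[342.4 255.1]]
[391.49074798 450.46278221  -0.49427737 141.40095709] [ 1.72673244 -0.72438479 -3.39911386  1.26132511  1.67238142 -0.53694033]
```

View pics/w2c.png

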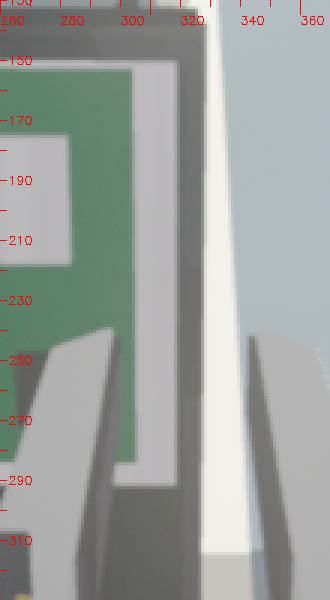

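>>> carry_out:
  targets:
    - [0, 0, 0, 0, 0.5, -4.2, 14]
    - [0, 0, 0, 0, 0, 0, 14]
    - [0, 0, 0, -2, 0, 0, 14]
    - [0, 0, 0, -1, 0, 0, 14]
    - [0, 0, 0, 0, 0, 0, 14]

```text
t: 2.33
eef_pos: [593.0, 149.9, 268.3]
eef_rot: [-3.142, -0.006, 0.0]
wrist_force: [0.1, -0.3, 0.6]
opening: 14.5
```

```bash
cat > plan.py <<'E'
from plant import ctrl
from h import *
# crate: pivot (px,py) of near edge mid, yaw th. contact height hc on outer wall
def pose(piv,th,phi,tau,g=14,hc=65.,W=100.):
    f,t=np.radians(phi),np.radians(tau)
    x=W*np.cos(f)-hc*np.sin(f); z=W*np.sin(f)+hc*np.cos(f)
    x+=-g/2*np.cos(t)-199*np.sin(t); z+=-g/2*np.sin(t)+199*np.cos(t)
    p=np.array([piv[0]+x*np.cos(th),piv[1]+x*np.sin(th),z])
    R=Ro.from_rotvec(-t*np.array([-np.sin(th),np.cos(th),0]))*Ro.from_euler("xyz",[np.pi,0,th])
    return p,R
def rows(poses,g,st=None):
    s=st or ctrl.get_state(); p0=s["eef_pos"];R0=Ro.from_euler("xyz",s["eef_rot"])
    out=[]
    for p,R in poses:
        v=np.degrees((R*R0.inv()).as_rotvec()); d=p-p0
        out.append([round(float(a),1) for a in (*v,*d)]+[g]); p0,R0=p,R
    print(out)
def show(piv,th,taus=(0,)):
    s=ctrl.get_state();R=Ro.from_euler("xyz",s["eef_rot"]).as_matrix()
    z=R[:,2]; e=np.array([np.cos(th),np.sin(th),0]); tau=np.degrees(np.arctan2(z@e,-z[2]))
    tip=s["eef_pos"]+199*z
    # outer contact point
    return s,tau,tip
E
python3 - <<'E'
from plan import *
s=ctrl.get_state();print(s["eef_pos"].round(1),s["eef_rot"].round(3),s["wrist_force"].round(1),s["opening"])
E
```

```text
[593.  149.9 268.3] [-3.142 -0.006  0.   ] [ 0.1 -0.3  0.6] 14.533123923498156
```

>>> carry_out:
  targets:
    - [0, 0.3, 0, 0, 0, -4, 14]
    - [0, 0, 0, 0, 0, 0, 14]

```text
t: 2.5
eef_pos: [592.9, 149.8, 264.4]
eef_rot: [-3.141, -0.001, 0.0]
wrist_force: [-0.8, 0.1, 0.6]
opening: 14.3
```

```bash
python3 - <<'E'
from plan import *
ph=[0,1,3,6,9,12]
rows([pose((498,150),0,f,.6*f) for f in ph],14)
E
```

```text
[[-0.0, 0.0, -0.0, -1.9, 0.2, -0.4, 14], [0.0, -0.6, 0.0, -3.2, 0.0, 1.7, 14], [0.0, -1.2, 0.0, -6.6, 0.0, 3.2, 14], [0.0, -1.8, 0.0, -10.0, 0.0, 4.4, 14], [-0.0, -1.8, 0.0, -10.3, 0.0, 4.0, 14], [-0.0, -1.8, -0.0, -10.5, 0.0, 3.6, 14]]
```

>>> carry_out:
  targets:
    - [0, 0, 0, -2, 0.2, 0, 14]
    - [0, -0.6, 0, -3.2, 0, 1.7, 14]
    - [0, -1.2, 0, -6.6, 0, 3.2, 14]
    - [0, -1.8, 0, -10, 0, 4.4, 14]
    - [0, -1.8, 0, -10.3, 0, 4, 14]
    - [0, -1.8, 0, -10.5, 0, 3.6, 14]

```text
t: 3.0
eef_pos: [548.6, 149.6, 281.3]
eef_rot: [-3.141, -0.136, -0.001]
wrist_force: [1.8, -0.8, 0.2]
opening: 14.3
```

```bash
python3 - <<'E'
from plan import *
s,tau,tip=show((498,150),0);print(s["eef_pos"].round(1),tau,tip,s["wrist_force"].round(1),pose((498,150),0,12,7.2)[0])
c=ctrl.capture("scene");crop(c,320,120,110,100,7,"pics/s3.png",.6)
E
```

```text
[548.6 149.6 281.3] 7.7950965781681445 [575.55960052 149.68622835  84.12698459] [ 1.8 -0.8  0.2] [550.41438378 150.         280.92425606]
```

View pics/s3.png

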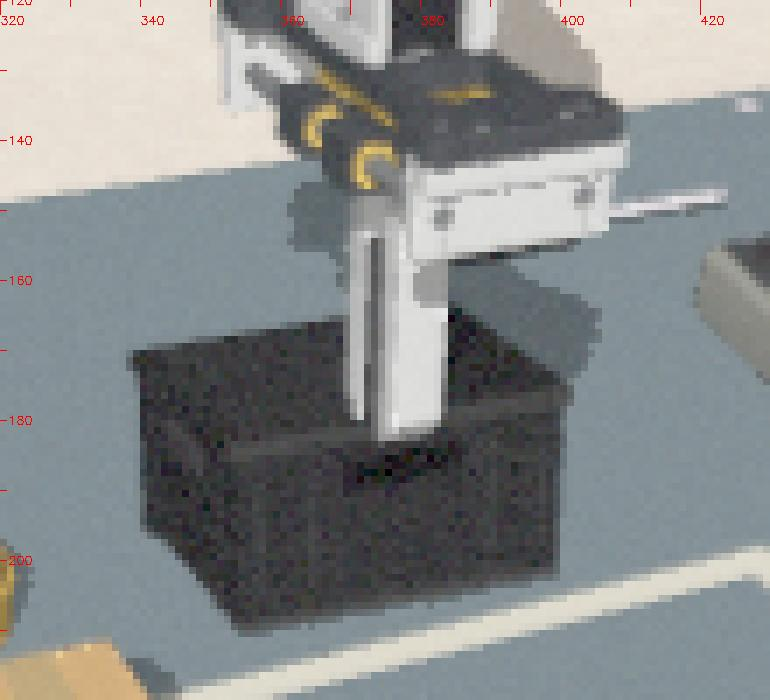

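```bash
cat >> plan.py <<'E'
def tbox(piv,th,phi):
    f=np.radians(phi);L=[]
    for z in(0,74):
        for a,b in((0,-63),(0,63),(100,63),(100,-63)):
            x=a*np.cos(f)-z*np.sin(f);zz=a*np.sin(f)+z*np.cos(f)
            L.append([piv[0]+x*np.cos(th)-b*np.sin(th),piv[1]+x*np.sin(th)+b*np.cos(th),zz])
    return np.array(L)
def wire(c,P):
    q=proj(c,P);return [q[:4],q[4:],q[[0,4]],q[[1,5]],q[[2,6]],q[[3,7]]]
E
python3 - <<'E'
from plan import *
c=ctrl.capture("scene")
crop(c,320,120,110,100,7,"pics/s3.png",.6,draw=wire(c,tbox((496,150),0,12)))
ph=[12,15,18,21,24,27,30,33,36]
rows([pose((498,150),0,f,.6*f) for f in ph],14)
E
```

```text
[[-0.0, 0.6, 0.0, 2.1, 0.2, -1.0, 14], [0.0, -1.8, 0.0, -10.7, 0.0, 3.2, 14], [0.0, -1.8, 0.0, -10.9, 0.0, 2.8, 14], [-0.0, -1.8, 0.0, -11.0, 0.0, 2.3, 14], [0.0, -1.8, 0.0, -11.2, 0.0, 1.9, 14], [0.0, -1.8, -0.0, -11.3, 0.0, 1.4, 14], [0.0, -1.8, 0.0, -11.4, 0.0, 0.9, 14], [0.0, -1.8, 0.0, -11.5, 0.0, 0.5, 14], [0.0, -1.8, 0.0, -11.5, 0.0, -0.0, 14]]
```

View pics/s3.png

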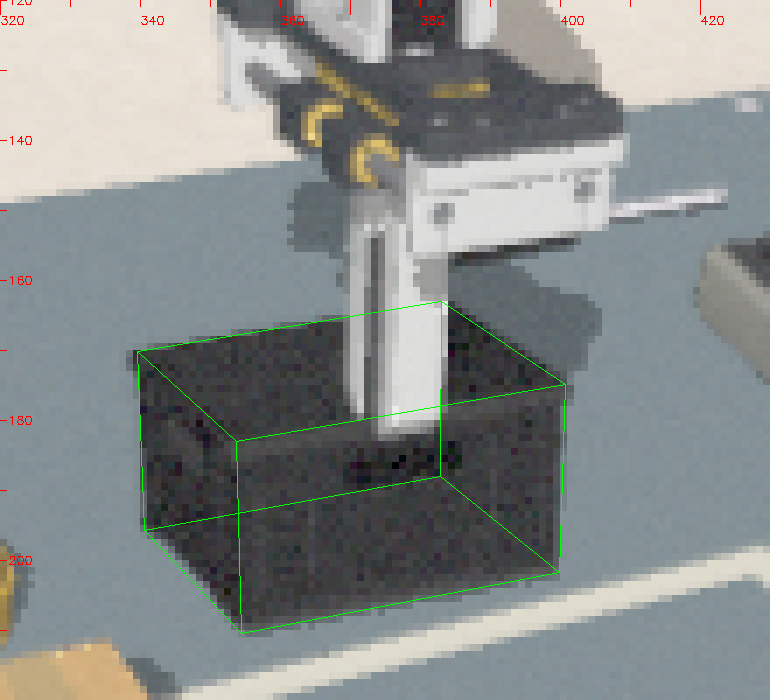

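>>> carry_out:
  targets:
    - [0, -1.5, 0, -9, 0.2, 2.4, 14]
    - [0, -1.8, 0, -10.9, 0, 2.8, 14]
    - [0, -1.8, 0, -11, 0, 2.3, 14]
    - [0, -1.8, 0, -11.2, 0, 1.9, 14]
    - [0, -1.8, 0, -11.3, 0, 1.4, 14]
    - [0, -1.8, 0, -11.4, 0, 0.9, 14]
    - [0, -1.8, 0, -11.5, 0, 0.5, 14]
    - [0, -1.8, 0, -11.5, 0, 0, 14]

```text
t: 3.77
eef_pos: [459.7, 149.6, 295.8]
eef_rot: [-3.14, -0.392, -0.001]
wrist_force: [1.7, -0.1, -0.3]
opening: 13.9
```

```bash
python3 - <<'E'
from plan import *
s,tau,tip=show((498,150),0);print(s["joints"].round(3),s["eef_pos"].round(1),tau,tip,s["wrist_force"].round(1),pose((498,150),0,36,21.6)[0])
c=ctrl.capture("scene")
crop(c,320,100,110,110,7 if 0 else 5,"pics/s4.png",.6,draw=wire(c,tbox((496,150),0,36)))
ph=[39,42,45,48,51,53,55,57,59,61,62.5,64]
rows([pose((498,150),0,f,.6*f) for f in ph],14)
E
```

```text
[ 0.253  0.234  1.896 -0.159  0.637  0.364] [459.7 149.6 295.8] 22.472530271682672 [535.74737112 149.86871382 111.94507466] [ 1.7 -0.1 -0.3] [460.93043665 150.         293.81327869]
[[-0.1, -0.8, 0.0, -9.0, 0.4, -2.5, 14], [0.0, -1.8, 0.0, -11.6, 0.0, -1.0, 14], [0.0, -1.8, 0.0, -11.6, 0.0, -1.5, 14], [-0.0, -1.8, -0.0, -11.6, 0.0, -2.0, 14], [0.0, -1.8, 0.0, -11.5, 0.0, -2.5, 14], [0.0, -1.2, 0.0, -7.6, 0.0, -1.9, 14], [0.0, -1.2, 0.0, -7.6, 0.0, -2.1, 14], [0.0, -1.2, 0.0, -7.6, 0.0, -2.4, 14], [0.0, -1.2, 0.0, -7.5, 0.0, -2.6, 14], [0.0, -1.2, 0.0, -7.4, 0.0, -2.8, 14], [-0.0, -0.9, 0.0, -5.5, 0.0, -2.2, 14], [0.0, -0.9, 0.0, -5.5, 0.0, -2.4, 14]]
```

View pics/s4.png

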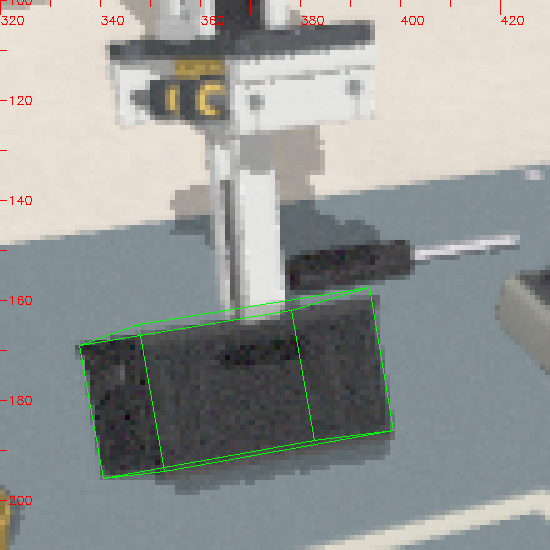

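>>> carry_out:
  targets:
    - [0, -0.8, 0, -9, 0.4, -2.5, 14]
    - [0, -1.8, 0, -11.6, 0, -1, 14]
    - [0, -1.8, 0, -11.6, 0, -1.5, 14]
    - [0, -1.8, 0, -11.6, 0, -2, 14]
    - [0, -1.8, 0, -11.5, 0, -2.5, 14]
    - [0, -1.2, 0, -7.6, 0, -1.9, 14]
    - [0, -1.2, 0, -7.6, 0, -2.1, 14]
    - [0, -1.2, 0, -7.6, 0, -2.4, 14]
    - [0, -1.2, 0, -7.5, 0, -2.6, 14]

```text
t: 4.57
eef_pos: [374.9, 150.0, 281.1]
eef_rot: [-3.14, -0.629, -0.004]
wrist_force: [0.1, -0.0, 0.0]
opening: 13.8
```

```bash
python3 - <<'E'
from plan import *
s,tau,tip=show((498,150),0);print(s["joints"].round(3),s["eef_pos"].round(1),tau,tip,s["wrist_force"].round(1),pose((498,150),0,59,35.4)[0])
c=ctrl.capture("scene");pickle.dump(c,open("s5.pkl","wb"))
crop(c,320,90,110,115,7 if 0 else 5,"pics/s5.png",.6,draw=wire(c,tbox((496,150),0,59)))
ph=[59,61,62.5,64,64.5]
rows([pose((498,150),0,f,.6*f) for f in ph],14)
E
```

```text
[ 0.323  0.079  2.147 -0.556  0.362  0.794] [374.9 150.  281.1] 36.027362171058854 [491.92937172 149.90588333 120.14065284] [ 0.1 -0.   0. ] [372.80508508 150.         277.34966808]
[[-0.1, 0.6, 0.2, -1.1, 0.1, -3.1, 14], [0.0, -1.2, 0.0, -7.4, 0.0, -2.8, 14], [-0.0, -0.9, 0.0, -5.5, 0.0, -2.2, 14], [0.0, -0.9, 0.0, -5.5, 0.0, -2.4, 14], [0.0, -0.3, 0.0, -1.8, 0.0, -0.8, 14]]
```

View pics/s5.png

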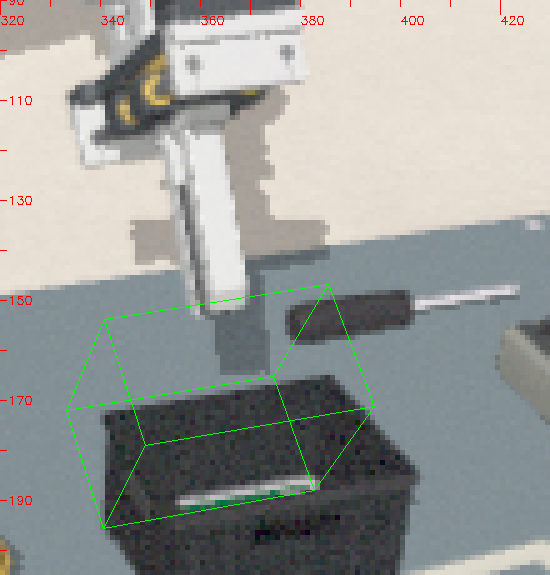

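```bash
python3 - <<'E'
from fit import *
from plant import ctrl
c=ctrl.capture("scene");pickle.dump(c,open("s6.pkl","wb"))
s=load("scene.pkl")
t=ctrl.capture("top");pickle.dump(t,open("t6.pkl","wb"))
for o in (s,c): print(fit([(o,(332,158,80,62),48)],[545,151,0.]))
p=fit([(c,(332,158,80,62),48)],[545,151,0.])[0]
crop(c,332,158,80,62,9,"pics/a.png",draw=[hull(c,p)])
crop(t,230,140,80,70,9,"pics/b.png")
E
```

```text
(array([5.41763691e+02, 1.52098179e+02, 3.34417090e-02]), np.float64(74.609375))
(array([5.41509948e+02, 1.52024959e+02, 2.72519436e-02]), np.float64(71.5625))
```

View pics/b.png

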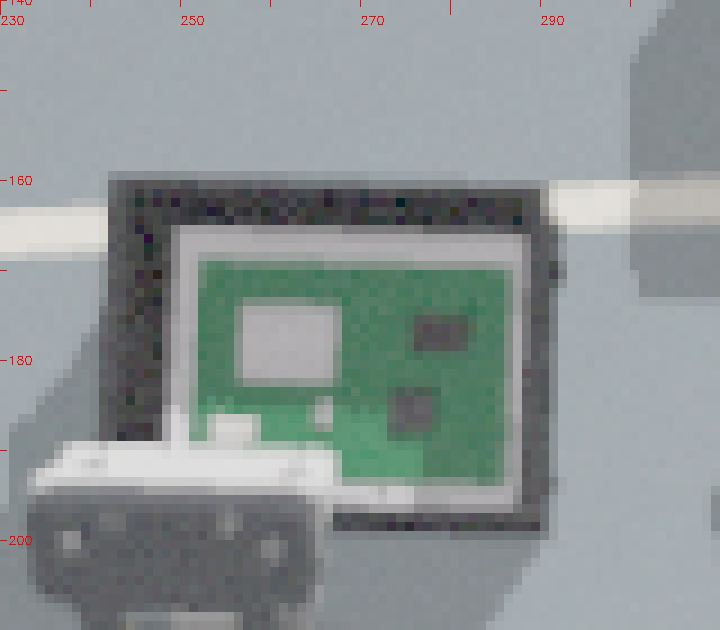

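View pics/a.png

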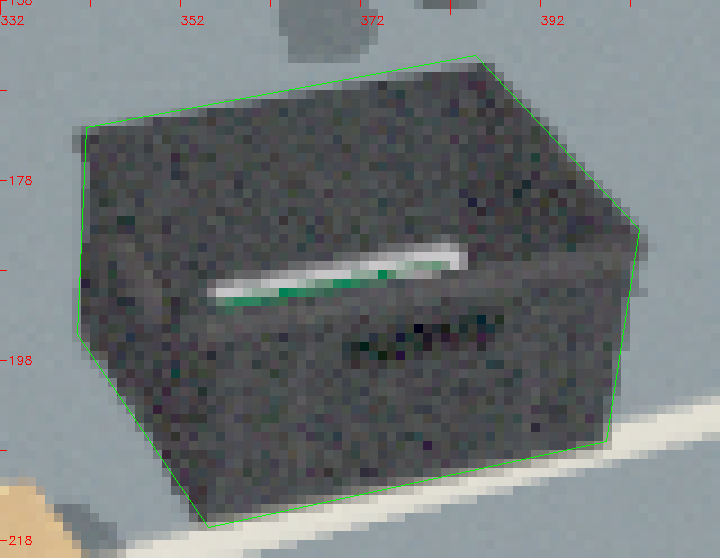

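>>> carry_out:
  targets:
    - [0, 4.5, 0.2, 27, 0, 2, 20]
    - [0, 4.5, 0, 27.6, 0, 2, 20]
    - [0, 4.5, 0, 27.6, 0, 2, 20]
    - [0, 4.5, 0, 27.6, 0, 2, 20]
    - [0, 4.5, 0, 27.6, 0, 1, 20]
    - [0, 4.5, 0, 27.6, 0, 0, 20]
    - [0, 4.5, 0, 27.6, 0, 0, 20]
    - [0, 4.5, 0, 27.6, 0, 0, 20]
    - [0, 0, 0, 0, 0, 0, 20]

```text
t: 5.47
eef_pos: [607.3, 149.4, 291.1]
eef_rot: [-3.117, 0.036, 0.01]
wrist_force: [-0.8, 0.1, 0.5]
opening: 20.0
```

>>> carry_out:
  targets:
    - [-1.4, -2.1, -0.6, -12, 0.5, 0, 20]
    - [0, 0, 0, 0, 0, -12, 20]
    - [0, 0, 0, 0, 0, 0, 20]

```text
t: 5.72
eef_pos: [597.4, 149.3, 276.5]
eef_rot: [-3.136, 0.002, 0.001]
wrist_force: [-0.6, -0.0, -1.2]
opening: 20.2
```

>>> carry_out:
  targets:
    - [-0.3, 0, 0, -4, 0.7, -11, 20]
    - [0, 0, 0, 0, 0, 0, 20]

```text
t: 5.88
eef_pos: [593.4, 150.0, 264.6]
eef_rot: [-3.138, 0.005, 0.002]
wrist_force: [-1.2, -0.0, -1.1]
opening: 19.7
```

```bash
cat >> plan.py <<'E'
def hcf(f,lo=50.,hi=65.): return np.interp(f,[0,8,55],[hi,hi,lo])
def plan(piv,th,ph,g=20,k=.6): 
    rows([pose(piv,th,f,k*f,g,hcf(f)) for f in ph],g)
def rep(piv,th,f,g=20,k=.6):
    s,tau,tip=show(piv,th); p=pose(piv,th,f,k*f,g,hcf(f))[0]
    print("t",s["t"],"pos",s["eef_pos"].round(1),"want",p.round(1),"tau",round(tau,1),"want",k*f,"F",s["wrist_force"].round(1))
E
python3 - <<'E'
from plan import *
rep((498,150),0,0); plan((498,150),0,[0,2,4,7,10,13,16])
E
```

```text
t 5.8833 pos [593.4 150.  264.6] want [588. 150. 264.] tau -0.3 want 0.0 F [-1.2 -0.  -1.1]
[[-0.2, -0.3, -0.1, -5.4, -0.0, -0.6, 20], [0.0, -1.2, 0.0, -6.5, 0.0, 3.2, 20], [-0.0, -1.2, 0.0, -6.6, 0.0, 3.0, 20], [-0.0, -1.8, -0.0, -10.1, 0.0, 4.2, 20], [0.0, -1.8, 0.0, -10.2, 0.0, 3.2, 20], [0.0, -1.8, -0.0, -10.3, 0.0, 2.5, 20], [0.0, -1.8, 0.0, -10.4, 0.0, 2.1, 20]]
```

>>> carry_out:
  targets:
    - [0, -0.3, 0, -5, 0, -0.6, 20]
    - [0, -1.2, 0, -6.5, 0, 3.2, 20]
    - [0, -1.2, 0, -6.6, 0, 3, 20]
    - [0, -1.8, 0, -10.1, 0, 4.2, 20]
    - [0, -1.8, 0, -10.2, 0, 3.2, 20]
    - [0, -1.8, 0, -10.3, 0, 2.5, 20]
    - [0, -1.8, 0, -10.4, 0, 2.1, 20]

```text
t: 6.47
eef_pos: [531.4, 149.8, 286.7]
eef_rot: [-3.134, -0.186, 0.004]
wrist_force: [2.6, 0.6, -1.8]
opening: 19.9
```

```bash
python3 - <<'E'
from plan import *
rep((498,150),0,16); plan((498,150),0,[19,22,25,28,31,34])
E
```

```text
t 6.4667 pos [531.4 149.8 286.7] want [533.9 150.  282.1] tau 10.7 want 9.6 F [ 2.6  0.6 -1.8]
[[-0.4, -0.7, -0.3, -8.0, 0.2, -2.9, 20], [0.0, -1.8, 0.0, -10.5, 0.0, 1.3, 20], [0.0, -1.8, 0.0, -10.6, 0.0, 0.8, 20], [-0.0, -1.8, 0.0, -10.6, 0.0, 0.4, 20], [-0.0, -1.8, -0.0, -10.6, 0.0, 0.0, 20], [0.0, -1.8, 0.0, -10.6, 0.0, -0.4, 20]]
```

>>> carry_out:
  targets:
    - [0, -0.7, 0, -8, 0.2, -2.9, 20]
    - [0, -1.8, 0, -10.5, 0, 0.5, 20]
    - [0, -1.8, 0, -10.6, 0, 0, 20]
    - [0, -1.8, 0, -10.6, 0, -0.4, 20]
    - [0, -1.8, 0, -10.6, 0, -0.8, 20]
    - [0, -1.8, 0, -10.6, 0, -1, 20]

```text
t: 6.97
eef_pos: [466.4, 149.7, 292.6]
eef_rot: [-3.128, -0.394, 0.004]
wrist_force: [-0.7, 0.8, 0.7]
opening: 20.2
```

```bash
python3 - <<'E'
from plan import *
rep((498,150),0,34); plan((498,150),0,[37,40,43,46,49,51])
E
```

```text
t 6.9667 pos [466.4 149.7 292.6] want [470.5 150.  286. ] tau 22.6 want 20.4 F [-0.7  0.8  0.7]
[[-0.7, 0.4, -0.5, -6.5, 0.3, -7.5, 20], [0.0, -1.8, 0.0, -10.6, 0.0, -1.2, 20], [0.0, -1.8, 0.0, -10.5, 0.0, -1.6, 20], [0.0, -1.8, 0.0, -10.4, 0.0, -2.0, 20], [0.0, -1.8, 0.0, -10.4, 0.0, -2.4, 20], [0.0, -1.2, 0.0, -6.8, 0.0, -1.8, 20]]
```

```bash
python3 - <<'E'
from plan import *
c=ctrl.capture("scene")
crop(c,320,90,110,115,5,"pics/s7.png",.6,draw=wire(c,tbox((496,150),0,36)))
rep((498,150),0,34)
E
```

```text
t 7.0167 pos [465.  149.7 292.3] want [470.5 150.  286. ] tau 22.6 want 20.4 F [ 0.8  0.6 -0.5]
```

View pics/s7.png

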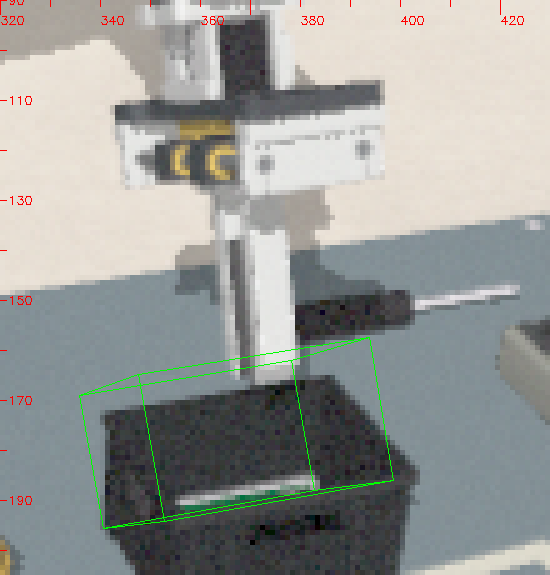

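```bash
cat >> plan.py <<'E'
TAU=lambda f: np.interp(f,[0,64],[10,40])
HC=52.
def pose2(piv,th,f,g):
    t=TAU(f); d=max(0,(74-HC)*np.sin(np.radians(t-f)))
    return pose(piv,th,f,t,g,HC,100.+d)
def plan2(piv,th,ph,g=20): rows([pose2(piv,th,f,g) for f in ph],g)
def rep2(piv,th,f,g=20):
    s,tau,tip=show(piv,th); p=pose2(piv,th,f,g)[0]
    R=Ro.from_euler("xyz",s["eef_rot"]).as_matrix()
    tc=tip+R[:,0]*g/2; e=np.array([np.cos(th),np.sin(th),0]);v=tc-np.array([*piv,0]);lat=v@np.array([-np.sin(th),np.cos(th),0])
    # crate angle for contact at tip: find phi with tip on outer wall
    x,z=v@e,v[2];r=np.hypot(x,z)
    if r>100: h=np.sqrt(r*r-1e4);fc=np.degrees(np.arctan2(z,x)-np.arctan2(h,100))
    else: h=fc=np.nan
    print("t",round(s["t"],2),"pos",s["eef_pos"].round(1),"want",p.round(1),"tau",round(tau,1),"want",round(TAU(f),1),"F",s["wrist_force"].round(1),"| tip contact phi %.1f h %.1f lat %.1f"%(fc,h,lat),"rot",s["eef_rot"].round(3))
E
python3 - <<'E'
from plan import *
rep2((498,150),0,0)
s=ctrl.get_state()
p,R=pose2((498,150),0,0,20); a=p+[8,0,26]
n=8
R0=Ro.from_euler("xyz",s["eef_rot"])
from scipy.spatial.transform import Slerp
S=Slerp([0,1],Ro.concatenate([R0,R]))
rows([(s["eef_pos"]+(a-s["eef_pos"])*i/n,S(i/n)) for i in range(1,n+1)],24)
E
```

```text
t 7.02 pos [465.  149.7 292.3] want [557.4 150.  246.2] tau 22.6 want 10.0 F [ 0.8  0.6 -0.5] | tip contact phi 28.4 h 73.9 lat 2.9 rot [-3.128 -0.395  0.004]
[[-0.1, 1.6, -0.1, 12.6, 0.0, -2.5, 24], [-0.1, 1.6, -0.1, 12.6, 0.0, -2.5, 24], [-0.1, 1.6, -0.1, 12.6, 0.0, -2.5, 24], [-0.1, 1.6, -0.1, 12.6, 0.0, -2.5, 24], [-0.1, 1.6, -0.1, 12.6, 0.0, -2.5, 24], [-0.1, 1.6, -0.1, 12.6, 0.0, -2.5, 24], [-0.1, 1.6, -0.1, 12.6, 0.0, -2.5, 24], [-0.1, 1.6, -0.1, 12.6, 0.0, -2.5, 24]]
```

>>> carry_out:
  targets:
    - [-0.1, 1.6, -0.1, 12.6, 0, -1, 24]
    - [-0.1, 1.6, -0.1, 12.6, 0, -1, 24]
    - [-0.1, 1.6, -0.1, 12.6, 0, -1, 24]
    - [-0.1, 1.6, -0.1, 12.6, 0, -1, 24]
    - [-0.1, 1.6, -0.1, 12.6, 0, -1, 24]
    - [-0.1, 1.6, -0.1, 12.6, 0, -1, 24]
    - [-0.1, 1.6, -0.1, 12, 0, -1, 24]
    - [0, 0, 0, 0, 0, 0, 24]

```text
t: 7.68
eef_pos: [553.5, 150.1, 292.0]
eef_rot: [-3.135, -0.2, -0.002]
wrist_force: [-0.5, 0.5, 0.4]
opening: 23.9
```

```bash
python3 - <<'E'
from plan import *
rep2((498,150),0,0,24)
p,R=pose2((498,150),0,0,24)
rows([(p+[3,0,26],R),(p+[3,0,12],R),(p+[3,0,0],R)],24)
E
```

```text
t 7.68 pos [553.5 150.1 292. ] want [555.4 150.  245.9] tau 11.5 want 10.0 F [-0.5  0.5  0.4] | tip contact phi -3.8 h 106.2 lat 1.3 rot [-3.135e+00 -2.000e-01 -2.000e-03]
[[-0.4, 1.4, 0.0, 4.9, -0.1, -20.1, 24], [0.0, 0.0, 0.0, 0.0, 0.0, -14.0, 24], [0.0, 0.0, 0.0, 0.0, 0.0, -12.0, 24]]
```

>>> carry_out:
  targets:
    - [-0.4, 1.4, 0, 4.9, -0.1, -10, 24]
    - [0, 0, 0, 0, 0, -10, 24]
    - [0, 0, 0, 0, 0, -10, 24]
    - [0, 0, 0, 0, 0, -10, 24]
    - [0, 0, 0, 0, 0, -4, 24]
    - [0, 0, 0, 0, 0, 0, 20]
    - [0, 0, 0, 0, 0, 0, 20]

```text
t: 8.27
eef_pos: [555.9, 150.1, 246.3]
eef_rot: [-3.14, -0.181, 0.001]
wrist_force: [-1.5, 0.5, 0.5]
opening: 20.3
```

```bash
python3 - <<'E'
from plan import *
rep2((498,150),0,0)
plan2((498,150),0,[0,2,4,6])
c=ctrl.capture("scene")
crop(c,320,110,110,110,5,"pics/s8.png",.6)
E
```

```text
t 8.27 pos [555.9 150.1 246.3] want [557.4 150.  246.2] tau 10.4 want 10.0 F [-1.5  0.5  0.5] | tip contact phi -3.6 h 58.8 lat 0.5 rot [-3.14e+00 -1.81e-01  1.00e-03]
[[-0.1, 0.4, -0.1, 1.5, -0.1, -0.1, 20], [0.0, -0.9, 0.0, -5.5, 0.0, 2.8, 20], [0.0, -0.9, 0.0, -5.6, 0.0, 2.7, 20], [0.0, -0.9, 0.0, -5.7, 0.0, 2.5, 20]]
```

View pics/s8.png

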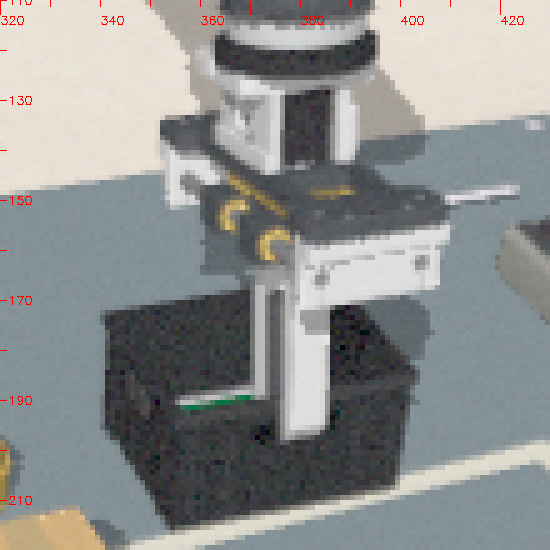

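>>> carry_out:
  targets:
    - [0, -0.5, 0, -4, 0, 2, 20]
    - [0, -0.9, 0, -5.6, 0, 2.4, 20]
    - [0, -0.9, 0, -5.7, 0, 2, 20]
    - [0, -0.9, 0, -5.7, 0, 2, 20]

```text
t: 8.65
eef_pos: [534.1, 150.0, 256.7]
eef_rot: [-3.139, -0.245, 0.0]
wrist_force: [1.6, 1.1, -0.5]
opening: 19.8
```

```bash
python3 - <<'E'
from plan import *
rep2((498,150),0,6)
plan2((498,150),0,[8,10,12.5,15,17.5,20])
E
```

```text
t 8.65 pos [534.1 150.  256.7] want [540.7 150.  254.3] tau 14.1 want 12.8 F [ 1.6  1.1 -0.5] | tip contact phi 5.5 h 56.7 lat 0.5 rot [-3.139 -0.245  0.   ]
[[-0.1, 0.3, -0.0, 0.9, -0.0, -0.1, 20], [-0.0, -0.9, 0.0, -5.9, 0.0, 2.2, 20], [0.0, -1.2, 0.0, -7.5, 0.0, 2.5, 20], [0.0, -1.2, -0.0, -7.6, 0.0, 2.3, 20], [0.0, -1.2, 0.0, -7.7, 0.0, 2.0, 20], [0.0, -1.2, 0.0, -7.6, 0.0, 1.8, 20]]
```

>>> carry_out:
  targets:
    - [0, -0.6, 0, -5, 0, 1.5, 20]
    - [0, -1, 0, -7.2, 0, 1.9, 20]
    - [0, -1, 0, -7.4, 0, 1.7, 20]
    - [0, -1, 0, -7.4, 0, 1.4, 20]
    - [0, -1, 0, -7.4, 0, 1.2, 20]

```text
t: 9.07
eef_pos: [496.8, 149.9, 268.2]
eef_rot: [-3.138, -0.343, 0.0]
wrist_force: [5.1, -2.3, 3.4]
opening: 20.2
```

```bash
python3 - <<'E'
from plan import *
rep2((498,150),0,20)
plan2((498,150),0,[22.5,25,27.5,30,32.5,35])
c=ctrl.capture("scene")
crop(c,320,100,110,110,5,"pics/s9.png",.6,draw=wire(c,tbox((496,150),0,20)))
E
```

```text
t 9.07 pos [496.8 149.9 268.2] want [498.7 150.  267.5] tau 19.6 want 19.4 F [ 5.1 -2.3  3.4] | tip contact phi 20.8 h 52.1 lat 0.7 rot [-3.138 -0.343  0.   ]
[[-0.2, -0.9, -0.1, -5.5, 0.1, 1.0, 20], [0.0, -1.2, 0.0, -7.6, 0.0, 1.4, 20], [0.0, -1.2, 0.0, -7.7, 0.0, 1.2, 20], [0.0, -1.2, 0.0, -7.7, 0.0, 0.9, 20], [0.0, -1.2, 0.0, -7.8, 0.0, 0.7, 20], [0.0, -1.2, 0.0, -7.9, 0.0, 0.4, 20]]
```

View pics/s9.png

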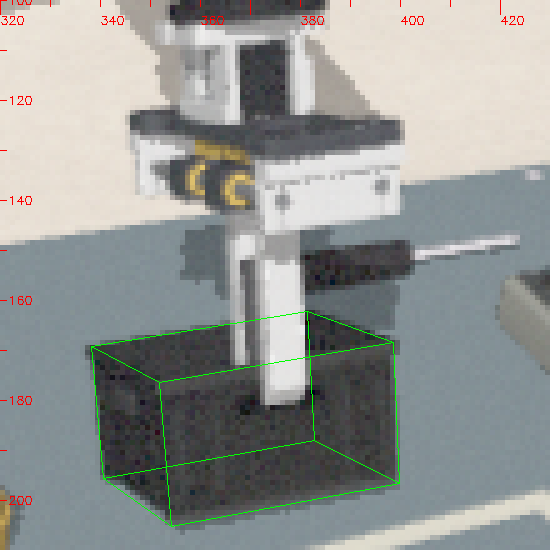

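>>> carry_out:
  targets:
    - [0, -0.8, 0, -5.5, 0.1, 0.6, 20]
    - [0, -1.1, 0, -7.6, 0, 0.9, 20]
    - [0, -1.1, 0, -7.7, 0, 0.6, 20]
    - [0, -1.1, 0, -7.7, 0, 0.3, 20]
    - [0, -1.1, 0, -7.8, 0, 0, 20]
    - [0, -1.1, 0, -7.9, 0, -0.2, 20]

```text
t: 9.62
eef_pos: [449.3, 149.8, 273.6]
eef_rot: [-3.136, -0.471, 0.0]
wrist_force: [3.8, -1.9, 4.0]
opening: 19.8
```

```bash
python3 - <<'E'
from plan import *
rep2((498,150),0,35)
plan2((498,150),0,[37.5,40,42.5,45,47.5,50])
E
```

```text
t 9.62 pos [449.3 149.8 273.6] want [452.6 150.  273.7] tau 27.0 want 26.4 F [ 3.8 -1.9  4. ] | tip contact phi 35.9 h 52.0 lat 1.0 rot [-3.136 -0.471  0.   ]
[[-0.3, -0.6, -0.2, -4.6, 0.2, 0.3, 20], [0.0, -1.2, 0.0, -8.0, 0.0, -0.1, 20], [-0.0, -1.2, 0.0, -8.0, 0.0, -0.4, 20], [0.0, -1.2, 0.0, -8.1, 0.0, -0.7, 20], [0.0, -1.2, 0.0, -8.1, 0.0, -0.9, 20], [0.0, -1.2, 0.0, -8.1, 0.0, -1.2, 20]]
```

>>> carry_out:
  targets:
    - [-0.2, -0.6, 0, -4.6, 0.2, 0, 20]
    - [0, -1.1, 0, -7.9, 0, -0.5, 20]
    - [0, -1.1, 0, -7.9, 0, -0.8, 20]
    - [0, -1.1, 0, -8, 0, -1.1, 20]
    - [0, -1.1, 0, -8, 0, -1.3, 20]
    - [0, -1.1, 0, -8, 0, -1.6, 20]

```text
t: 10.12
eef_pos: [402.1, 150.1, 270.3]
eef_rot: [-3.138, -0.589, 0.002]
wrist_force: [2.9, -3.3, 5.8]
opening: 20.0
```

```bash
python3 - <<'E'
from plan import *
rep2((498,150),0,50)
plan2((498,150),0,[52.5,55,57,59,61])
E
```

```text
t 10.12 pos [402.1 150.1 270.3] want [404.4 150.  270.6] tau 33.8 want 33.4 F [ 2.9 -3.3  5.8] | tip contact phi 50.7 h 52.1 lat 1.0 rot [-3.138e+00 -5.890e-01  2.000e-03]
[[-0.2, -0.9, -0.2, -5.7, -0.1, -1.2, 20], [-0.0, -1.2, -0.0, -8.1, 0.0, -1.8, 20], [0.0, -0.9, 0.0, -6.4, 0.0, -1.6, 20], [0.0, -0.9, 0.0, -6.4, 0.0, -1.8, 20], [-0.0, -0.9, 0.0, -6.4, 0.0, -2.0, 20]]
```

>>> carry_out:
  targets:
    - [0, -0.8, 0, -5.7, 0, -1.4, 20]
    - [0, -1.1, 0, -8, 0, -2, 20]
    - [0, -0.8, 0, -6.4, 0, -1.9, 20]
    - [0, -0.7, 0, -5, 0, -1.6, 20]
    - [0, 0, 0, 0, 0, 0, 20]

```text
t: 10.53
eef_pos: [373.9, 149.9, 264.4]
eef_rot: [-3.139, -0.656, 0.003]
wrist_force: [1.0, -1.5, 4.2]
opening: 19.9
```

```bash
python3 - <<'E'
from plan import *
rep2((498,150),0,61)
plan2((498,150),0,[61,62.5,63.5])
c=ctrl.capture("scene")
crop(c,320,90,110,120,5,"pics/s10.png",.6,draw=wire(c,tbox((496,150),0,60)))
E
```

```text
t 10.53 pos [373.9 149.9 264.4] want [369. 150. 262.] tau 37.6 want 38.6 F [ 1.  -1.5  4.2] | tip contact phi 59.7 h 52.4 lat 0.9 rot [-3.139e+00 -6.560e-01  3.000e-03]
[[-0.1, -1.0, -0.3, -4.8, 0.1, -2.5, 20], [0.0, -0.7, 0.0, -4.8, 0.0, -1.6, 20], [0.0, -0.5, 0.0, -3.2, 0.0, -1.1, 20]]
```

View pics/s10.png

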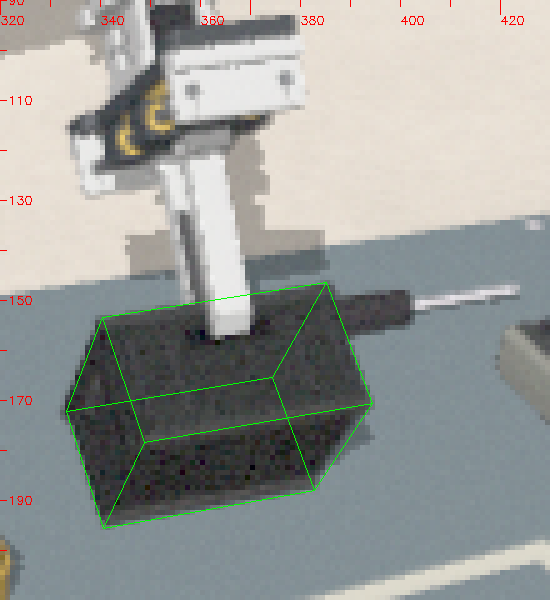

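>>> carry_out:
  targets:
    - [0, -0.6, 0, -4.8, 0, -1.8, 20]
    - [0, -0.7, 0, -4.8, 0, -1.8, 20]
    - [0, -0.4, 0, -2.5, 0, -1, 20]
    - [0, 0, 0, 0, 0, 0, 20]
    - [0, 0, 0, 0, 0, 0, 20]
    - [0, 0, 0, 0, 0, 0, 20]

```text
t: 11.08
eef_pos: [360.3, 149.9, 260.4]
eef_rot: [-3.14, -0.687, 0.004]
wrist_force: [1.3, -0.8, 5.2]
opening: 20.0
```

```bash
python3 - <<'E'
from plan import *
rep2((498,150),0,64)
c=ctrl.capture("scene");pickle.dump(c,open("tipL.pkl","wb"))
crop(c,320,130,90,75,8,"pics/s11.png",.5)
crop(c,320,130,90,75,8,"pics/s11w.png",.5,draw=wire(c,tbox((496,150),0,64)))
E
```

```text
t 11.08 pos [360.3 149.9 260.4] want [359.5 150.  258.7] tau 39.3 want 40.0 F [ 1.3 -0.8  5.2] | tip contact phi 64.3 h 52.4 lat 0.7 rot [-3.14  -0.687  0.004]
```

View pics/s11.png

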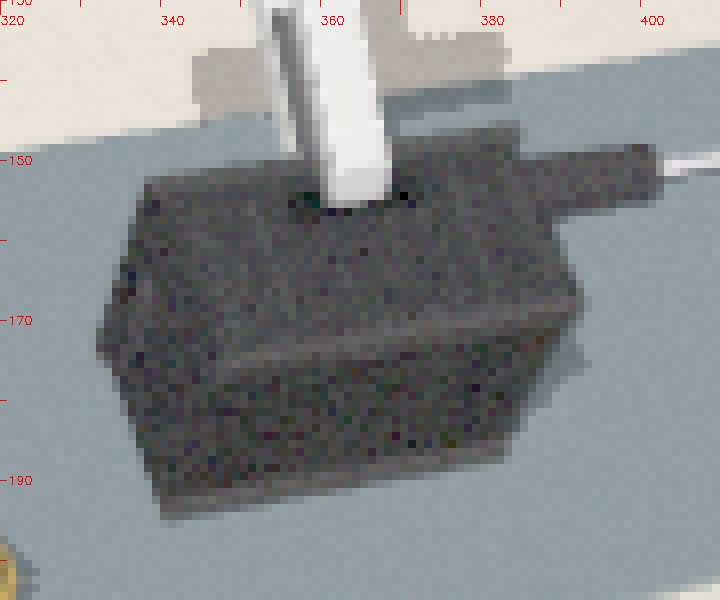

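View pics/s11w.png

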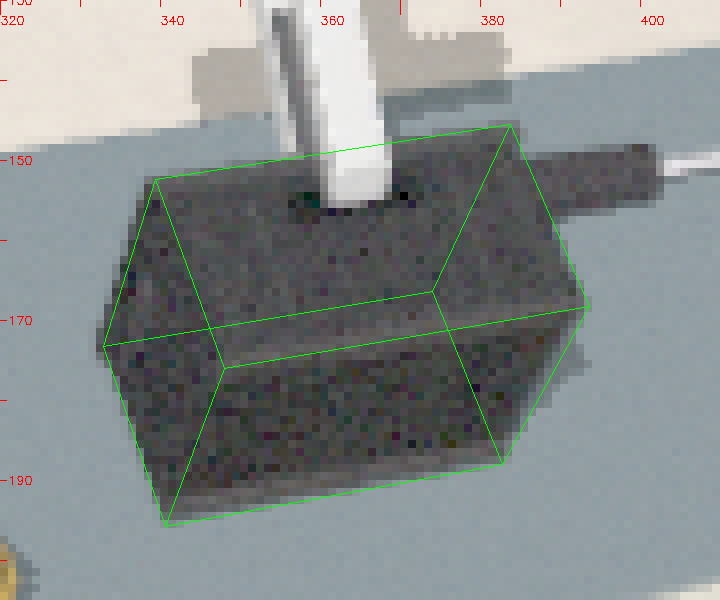

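The left crate is tipped to about 64° and its underside, between (345,172) and (383,190), is bare black. The stamp should therefore be on the right crate. I'll lower this one in control.

```bash
python3 - <<'E'
from plan import *
plan2((498,150),0,[64,62,60,57.5,55,52.5,50])
E
```

```text
[[-0.1, -0.7, -0.3, -0.8, 0.0, -1.7, 20], [-0.0, 0.9, 0.0, 6.3, 0.0, 2.2, 20], [0.0, 0.9, 0.0, 6.4, 0.0, 2.1, 20], [-0.0, 1.2, -0.0, 8.0, 0.0, 2.3, 20], [-0.0, 1.2, 0.0, 8.0, 0.0, 2.0, 20], [0.0, 1.2, 0.0, 8.1, 0.0, 1.8, 20], [-0.0, 1.2, 0.0, 8.1, 0.0, 1.5, 20]]
```

>>> carry_out:
  targets:
    - [0, 0, 0, 0, 0, 0, 20]
    - [0, 0, 0, 0, 0, 0, 20]
    - [0, 0, 0, 0, 0, 0, 20]
    - [0, 0.7, 0, 5, 0, 1.2, 20]
    - [0, 0.8, 0, 6.4, 0, 1.7, 20]
    - [0, 1.1, 0, 7.9, 0, 1.8, 20]
    - [0, 1.1, 0, 7.9, 0, 1.5, 20]
    - [0, 1.1, 0, 8, 0, 1.3, 20]
    - [0, 1.1, 0, 8, 0, 1, 20]

```text
t: 11.88
eef_pos: [405.3, 149.9, 270.6]
eef_rot: [-3.138, -0.583, 0.004]
wrist_force: [2.4, -2.0, 4.0]
opening: 20.0
```

```bash
python3 - <<'E'
from plan import *
rep2((498,150),0,50)
plan2((498,150),0,[47.5,45,42.5,40,37.5,35,32.5])
E
```

```text
t 11.88 pos [405.3 149.9 270.6] want [404.4 150.  270.6] tau 33.4 want 33.4 F [ 2.4 -2.   4. ] | tip contact phi 49.5 h 52.2 lat 1.0 rot [-3.138 -0.583  0.004]
[[-0.2, 1.1, -0.3, 7.3, 0.1, 1.2, 20], [-0.0, 1.2, 0.0, 8.1, 0.0, 0.9, 20], [0.0, 1.2, 0.0, 8.1, 0.0, 0.7, 20], [0.0, 1.2, -0.0, 8.0, 0.0, 0.4, 20], [0.0, 1.2, 0.0, 8.0, 0.0, 0.1, 20], [0.0, 1.2, 0.0, 7.9, 0.0, -0.1, 20], [-0.0, 1.2, 0.0, 7.9, 0.0, -0.4, 20]]
```

>>> carry_out:
  targets:
    - [0, 1.1, 0, 7.3, 0.1, 0.9, 20]
    - [0, 1.1, 0, 8, 0, 0.5, 20]
    - [0, 1.1, 0, 8, 0, 0.3, 20]
    - [0, 1.1, 0, 8, 0, 0, 20]
    - [0, 1.1, 0, 7.9, 0, -0.2, 20]
    - [0, 1.1, 0, 7.9, 0, -0.5, 20]
    - [0, 1.1, 0, 7.9, 0, -0.8, 20]

```text
t: 12.47
eef_pos: [464.0, 149.3, 270.7]
eef_rot: [-3.136, -0.443, 0.002]
wrist_force: [2.3, -0.4, 1.4]
opening: 20.3
```

```bash
python3 - <<'E'
from plan import *
rep2((498,150),0,32.5)
plan2((498,150),0,[30,27.5,25,22.5,20,17.5,15])
E
```

```text
t 12.47 pos [464.  149.3 270.7] want [460.5 150.  273.3] tau 25.4 want 25.2 F [ 2.3 -0.4  1.4] | tip contact phi 30.0 h 52.2 lat 0.7 rot [-3.136e+00 -4.430e-01  2.000e-03]
[[-0.3, 1.3, -0.3, 4.3, 0.7, 1.9, 20], [0.0, 1.2, -0.0, 7.7, 0.0, -0.9, 20], [0.0, 1.2, 0.0, 7.7, 0.0, -1.2, 20], [0.0, 1.2, -0.0, 7.6, 0.0, -1.4, 20], [0.0, 1.2, 0.0, 7.5, 0.0, -1.7, 20], [-0.0, 1.2, -0.0, 7.6, 0.0, -1.8, 20], [0.0, 1.2, -0.0, 7.7, 0.0, -2.0, 20]]
```

>>> carry_out:
  targets:
    - [0, 1.1, 0, 4.3, 0.5, 1, 20]
    - [0, 1.1, 0, 7.5, 0, -0.9, 20]
    - [0, 1.1, 0, 7.5, 0, -1.2, 20]
    - [0, 1.1, 0, 7.4, 0, -1.4, 20]
    - [0, 1.1, 0, 7.4, 0, -1.7, 20]
    - [0, 1.1, 0, 7.4, 0, -1.8, 20]
    - [0, 1.1, 0, 7.4, 0, -2, 20]

```text
t: 13.05
eef_pos: [517.6, 149.4, 260.8]
eef_rot: [-3.135, -0.298, 0.002]
wrist_force: [2.3, -0.9, -0.2]
opening: 20.1
```

```bash
python3 - <<'E'
from plan import *
rep2((498,150),0,15)
plan2((498,150),0,[12.5,10,8,6,4,2,0,-1])
E
```

```text
t 13.05 pos [517.6 149.4 260.8] want [514.  150.  263.7] tau 17.1 want 17.0 F [ 2.3 -0.9 -0.2] | tip contact phi 11.0 h 55.4 lat 0.8 rot [-3.135e+00 -2.980e-01  2.000e-03]
[[-0.4, 1.2, -0.2, 4.0, 0.6, 0.6, 20], [0.0, 1.2, 0.0, 7.5, 0.0, -2.5, 20], [0.0, 0.9, -0.0, 5.9, 0.0, -2.2, 20], [0.0, 0.9, 0.0, 5.8, 0.0, -2.4, 20], [0.0, 0.9, -0.0, 5.7, 0.0, -2.5, 20], [0.0, 0.9, 0.0, 5.6, 0.0, -2.7, 20], [0.0, 0.9, 0.0, 5.5, 0.0, -2.8, 20], [0.0, 0.0, 0.0, 1.3, 0.0, -1.8, 20]]
```

>>> carry_out:
  targets:
    - [-0.3, 1.1, 0, 4, 0.5, 0, 20]
    - [0, 1.1, 0, 7.4, 0, -2.4, 20]
    - [0, 0.8, 0, 5.8, 0, -2.1, 20]
    - [0, 0.8, 0, 5.7, 0, -2.3, 20]
    - [0, 0.8, 0, 5.6, 0, -2.4, 20]
    - [0, 0.8, 0, 5.5, 0, -2.6, 20]
    - [0, 0.8, 0, 5.4, 0, -1.5, 20]
    - [0, 0, 0, 2, 0, 0, 20]
    - [0, 0, 0, 0, 0, 0, 20]

```text
t: 13.8
eef_pos: [564.2, 150.1, 242.7]
eef_rot: [-3.14, -0.169, 0.003]
wrist_force: [0.8, 0.1, 0.1]
opening: 20.0
```

```bash
python3 - <<'E'
from plan import *
rep2((498,150),0,0)
c=ctrl.capture("scene")
crop(c,320,110,110,110,5,"pics/s12.png",.6)
E
```

```text
t 13.8 pos [564.2 150.1 242.7] want [557.4 150.  246.2] tau 9.7 want 10.0 F [0.8 0.1 0.1] | tip contact phi -9.6 h 65.8 lat 0.4 rot [-3.14e+00 -1.69e-01  3.00e-03]
```

View pics/s12.png

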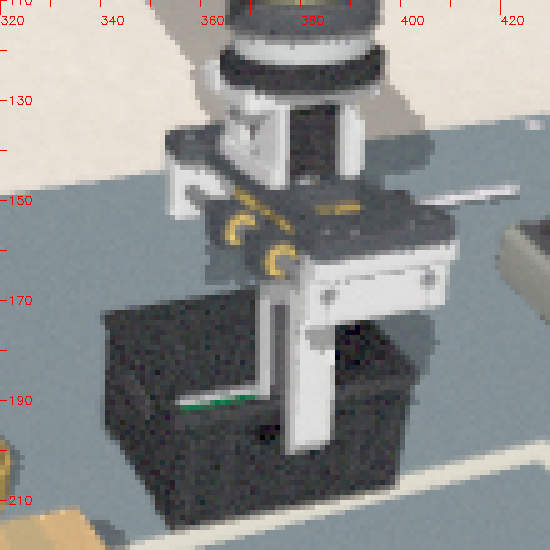

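>>> carry_out:
  targets:
    - [0, 0, 0, 0, 0, 20, 20]
    - [0, 0, 0, -2, 0, 30, 24]
    - [0, 0, 0, -3, 0, 30, 24]
    - [0, 0, 0, 0, 0, 20, 24]

```text
t: 14.18
eef_pos: [556.8, 149.9, 341.1]
eef_rot: [3.141, -0.159, 0.004]
wrist_force: [1.4, -0.4, 0.5]
opening: 24.4
```

```bash
python3 - <<'E'
from plan import *
s=ctrl.get_state(); print(s["eef_pos"].round(1),s["eef_rot"].round(3),s["joints"].round(2))
p,R=pose2((482.1,-163.5),.16,0,24); print(p,R.as_euler("xyz"))
a=p+[3,0,100]; n=10
from scipy.spatial.transform import Slerp
S=Slerp([0,1],Ro.concatenate([Ro.from_euler("xyz",s["eef_rot"]),R]))
rows([(s["eef_pos"]+(a-s["eef_pos"])*i/n,S(i/n)) for i in range(1,3)],24)
E
```

```text
[556.8 149.9 341.1] [ 3.141 -0.159  0.004] [ 0.2   0.39  1.55 -0.04  1.04  0.22]
[ 538.81283064 -154.34771398  245.89296472] [ 3.14159265 -0.17453293  0.16      ]
[[0.0, -0.1, 0.9, -1.5, -30.4, 0.5, 24], [0.0, -0.1, 0.9, -1.5, -30.4, 0.5, 24]]
```

>>> carry_out:
  targets:
    - [0, -0.1, 0.9, -1.5, -25, 1, 24]
    - [0, -0.1, 0.9, -1.5, -30, 1, 24]
    - [0, -0.1, 0.9, -1.5, -30, 0.5, 24]
    - [0, -0.1, 0.9, -1.5, -30, 0.5, 24]
    - [0, -0.1, 0.9, -1.5, -30, 0.5, 24]
    - [0, -0.1, 0.9, -1.5, -30, 0.5, 24]
    - [0, -0.1, 0.9, -1.5, -30, 0.5, 24]
    - [0, -0.1, 0.9, -1.5, -30, 0.5, 24]
    - [0, -0.1, 0.9, -1.5, -30, 0.5, 24]
    - [0, -0.1, 0.9, -1.5, -22, 0.5, 24]
    - [0, 0, 0, 0, 0, 0, 24]

```text
t: 15.1
eef_pos: [535.7, -147.0, 357.1]
eef_rot: [3.138, -0.193, 0.175]
wrist_force: [0.0, -0.8, -0.0]
opening: 23.9
```

```bash
python3 - <<'E'
from plan import *
from fit import fit,hull
s=ctrl.get_state();print(s["eef_pos"].round(1),s["eef_rot"].round(4),s["joints"].round(2))
c=ctrl.capture("wrist");c["st"]=s;pickle.dump(c,open("w3.pkl","wb"))
cv2.imwrite("pics/w3.png",c["frame"][:,:,::-1])
E
```

```text
[ 535.7 -147.   357.1] [ 3.1376 -0.1929  0.1754] [-0.35  0.33  1.6   0.11  1.04 -0.57]
```

View pics/w3.png

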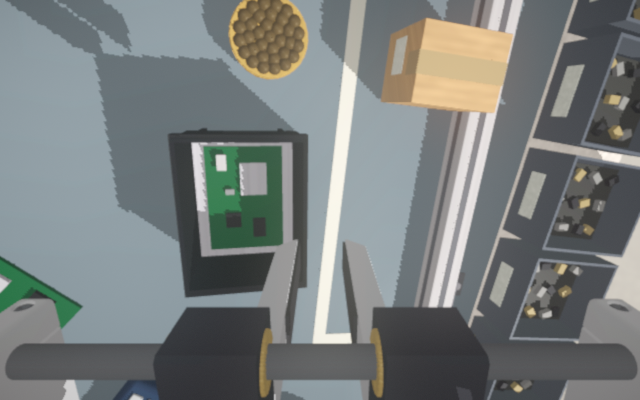

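```bash
python3 - <<'E'
from h import *
w=wcam(load("w3.pkl"))
crop(w,160,120,160,185,4 if 0 else 3,"pics/w3c.png",.5)
for p in((171,132.5),(307.5,134),(305.5,289),(188,295)): print(unproj(w,p,74).round(1))
E
```

```text
[472.5 -95.2  74. ]
[569.3 -80.9  74. ]
[ 589.4 -213.1   74. ]
[ 492.7 -224.5   74. ]
```

View pics/w3c.png

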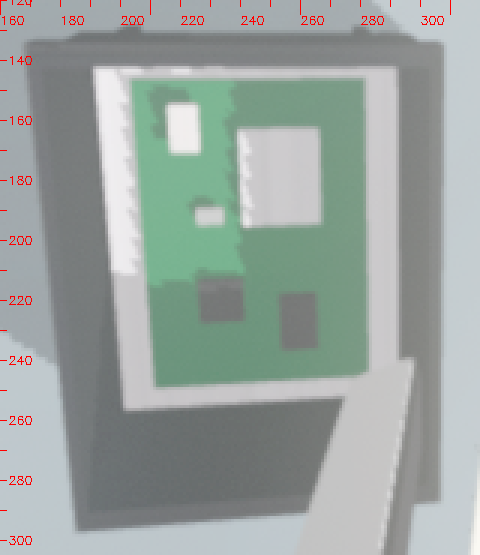

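```bash
python3 - <<'E'
from plan import *
P,T=(481.6,-162.5),.157
rep2(P,T,0,24)
p,R=pose2(P,T,0,24); e=np.array([np.cos(T),np.sin(T),0])
s=ctrl.get_state()
rows([(p+3*e+[0,0,80],R),(p+3*e,R)],24)
E
```

```text
t 15.15 pos [ 535.8 -145.6  357. ] want [ 538.3 -153.5  245.9] tau 11.0 want 10.0 F [ 0.1  0.1 -0.3] | tip contact phi -2.1 h 167.8 lat 8.4 rot [ 3.138 -0.193  0.175]
[[0.0, 1.1, -1.0, 5.5, -7.5, -31.1, 24], [0.0, 0.0, 0.0, 0.0, 0.0, -80.0, 24]]
```

>>> carry_out:
  targets:
    - [0, 1.1, -1, 5.5, -7.5, 0, 24]
    - [0, 0, 0, 0, 0, -20, 24]
    - [0, 0, 0, 0, 0, -25, 24]
    - [0, 0, 0, 0, 0, -8, 24]
    - [0, 0, 0, 0, 0, 0, 24]

```text
t: 15.57
eef_pos: [542.8, -150.3, 304.1]
eef_rot: [3.141, -0.172, 0.154]
wrist_force: [0.3, 1.0, -0.3]
opening: 24.0
```

```bash
python3 - <<'E'
from plan import *
P,T=(481.6,-162.5),.157
rep2(P,T,0,24)
p,R=pose2(P,T,0,24); e=np.array([np.cos(T),np.sin(T),0])
rows([(p+3*e,R)],24)
E
```

```text
t 15.57 pos [ 542.8 -150.3  304.1] want [ 538.3 -153.5  245.9] tau 9.9 want 10.0 F [ 0.3  1.  -0.3] | tip contact phi -4.2 h 117.7 lat 2.1 rot [ 3.141 -0.172  0.154]
[[0.1, -0.1, 0.2, -1.5, -2.7, -58.3, 24]]
```

>>> carry_out:
  targets:
    - [0, -0.1, 0.2, -1.5, -2.7, -10, 24]
    - [0, 0, 0, 0, 0, -16, 24]
    - [0, 0, 0, 0, 0, -16, 24]
    - [0, 0, 0, 0, 0, -10, 24]
    - [0, 0, 0, 0, 0, -4, 24]
    - [0, 0, 0, 0, 0, 0, 20]
    - [0, 0, 0, 0, 0, 0, 20]

```text
t: 16.15
eef_pos: [542.9, -151.7, 249.2]
eef_rot: [3.138, -0.177, 0.161]
wrist_force: [-0.1, -0.2, 0.1]
opening: 19.9
```

```bash
python3 - <<'E'
from plan import *
P,T=(481.6,-162.5),.157
rep2(P,T,0)
plan2(P,T,[0,2,4,6,8])
c=ctrl.capture("scene")
crop(c,200,120,110,125,5,"pics/s13.png",.6,draw=wire(c,tbox(np.array(P)-[2,0],T,0)))
E
```

```text
t 16.15 pos [ 542.9 -151.7  249.2] want [ 540.3 -153.2  246.2] tau 10.2 want 10.0 F [-0.1 -0.2  0.1] | tip contact phi -6.7 h 67.3 lat 0.6 rot [ 3.138 -0.177  0.161]
[[0.2, 0.2, -0.2, -2.6, -1.5, -3.0, 20], [0.1, -0.9, 0.0, -5.4, -0.9, 2.8, 20], [0.1, -0.9, 0.0, -5.5, -0.9, 2.7, 20], [0.1, -0.9, 0.0, -5.6, -0.9, 2.5, 20], [0.1, -0.9, -0.0, -5.7, -0.9, 2.4, 20]]
```

View pics/s13.png

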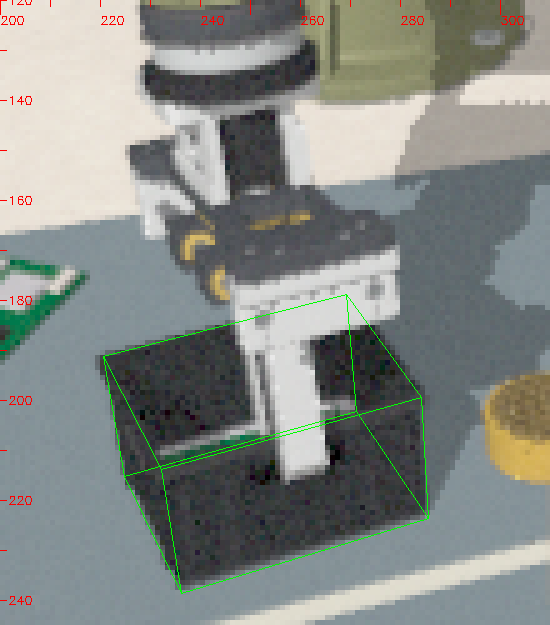

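>>> carry_out:
  targets:
    - [0, 0, 0, -2.6, -1.2, -3.5, 20]
    - [0.1, -0.8, 0, -5.4, -0.9, 2.4, 20]
    - [0.1, -0.9, 0, -5.5, -0.9, 2.2, 20]
    - [0.1, -0.8, 0, -5.6, -0.9, 2, 20]
    - [0.1, -0.8, 0, -5.7, -0.9, 1.9, 20]

```text
t: 16.62
eef_pos: [517.3, -156.7, 257.3]
eef_rot: [3.133, -0.246, 0.162]
wrist_force: [4.2, 1.7, 1.7]
opening: 19.7
```

```bash
python3 - <<'E'
from plan import *
P,T=(481.6,-162.5),.157
rep2(P,T,8)
plan2(P,T,[10,12.5,15,17.5,20])
E
```

```text
t 16.62 pos [ 517.3 -156.7  257.3] want [ 518.1 -156.7  256.6] tau 14.1 want 13.8 F [4.2 1.7 1.7] | tip contact phi 5.2 h 57.8 lat -1.3 rot [ 3.133 -0.246  0.162]
[[0.6, -0.5, -0.2, -4.9, -1.0, 1.5, 20], [0.2, -1.2, 0.0, -7.4, -1.2, 2.5, 20], [0.2, -1.2, 0.0, -7.5, -1.2, 2.3, 20], [0.2, -1.2, 0.0, -7.6, -1.2, 2.0, 20], [0.2, -1.2, 0.0, -7.5, -1.2, 1.8, 20]]
```

>>> carry_out:
  targets:
    - [0.4, -0.5, 0, -4.9, -1, 1, 20]
    - [0.2, -1.1, 0, -7.3, -1.1, 2, 20]
    - [0.2, -1.1, 0, -7.4, -1.1, 1.8, 20]
    - [0.2, -1.1, 0, -7.5, -1.1, 1.5, 20]
    - [0.2, -1.1, 0, -7.5, -1.1, 1.3, 20]

```text
t: 17.03
eef_pos: [479.8, -163.0, 268.8]
eef_rot: [3.136, -0.349, 0.16]
wrist_force: [2.6, 0.7, 0.4]
opening: 19.8
```

```bash
python3 - <<'E'
from plan import *
P,T=(481.6,-162.5),.157
rep2(P,T,20)
plan2(P,T,[22.5,25,27.5,30,32.5,35])
c=ctrl.capture("scene")
crop(c,200,110,110,125,5,"pics/s14.png",.6,draw=wire(c,tbox(np.array(P)-[2,0],T,20)))
E
```

```text
t 17.03 pos [ 479.8 -163.   268.8] want [ 482.3 -162.4  267.5] tau 20.0 want 19.4 F [2.6 0.7 0.4] | tip contact phi 19.9 h 54.4 lat -1.0 rot [ 3.136 -0.349  0.16 ]
[[0.4, -0.5, -0.1, -4.9, -0.6, 0.4, 20], [0.2, -1.2, -0.0, -7.5, -1.2, 1.4, 20], [0.2, -1.2, 0.0, -7.6, -1.2, 1.2, 20], [0.2, -1.2, -0.0, -7.6, -1.2, 0.9, 20], [0.2, -1.2, 0.0, -7.7, -1.2, 0.7, 20], [0.2, -1.2, 0.0, -7.8, -1.2, 0.4, 20]]
```

View pics/s14.png

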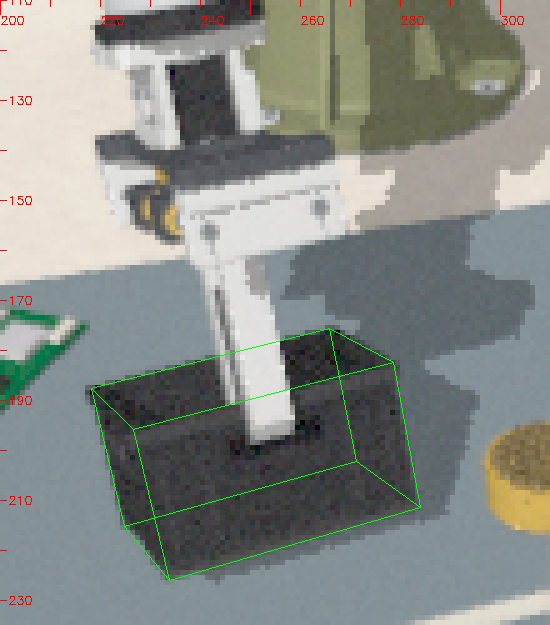

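>>> carry_out:
  targets:
    - [0.3, -0.5, 0, -4.9, -0.6, 0, 20]
    - [0.2, -1.1, 0, -7.4, -1.1, 0.9, 20]
    - [0.2, -1.1, 0, -7.5, -1.1, 0.6, 20]
    - [0.2, -1.1, 0, -7.6, -1.1, 0.3, 20]
    - [0.2, -1.1, 0, -7.6, -1.1, 0, 20]
    - [0.2, -1.1, 0, -7.7, -1.1, -0.2, 20]

```text
t: 17.58
eef_pos: [435.0, -170.0, 274.0]
eef_rot: [3.138, -0.47, 0.157]
wrist_force: [3.6, 1.2, 1.8]
opening: 19.9
```

```bash
python3 - <<'E'
from plan import *
P,T=(481.6,-162.5),.157
rep2(P,T,35)
plan2(P,T,[37.5,40,42.5,45,47.5,50])
print(ctrl.get_state()["joints"].round(2))
E
```

```text
t 17.58 pos [ 435. -170.  274.] want [ 436.8 -169.6  273.7] tau 26.9 want 26.4 F [3.6 1.2 1.8] | tip contact phi 34.6 h 53.9 lat -0.9 rot [ 3.138 -0.47   0.157]
[[0.3, -0.6, 0.1, -6.0, -0.8, -0.2, 20], [0.2, -1.2, 0.0, -7.9, -1.2, -0.1, 20], [0.2, -1.2, -0.0, -7.9, -1.3, -0.4, 20], [0.2, -1.2, -0.0, -8.0, -1.3, -0.7, 20], [0.2, -1.2, 0.0, -8.0, -1.3, -0.9, 20], [0.2, -1.2, -0.0, -8.0, -1.3, -1.2, 20]]
[-0.49  0.24  1.96  0.49  0.61 -1.01]
```

>>> carry_out:
  targets:
    - [0.2, -0.6, 0, -6, -0.8, -0.5, 20]
    - [0.2, -1.1, 0, -7.8, -1.2, -0.5, 20]
    - [0.2, -1.1, 0, -7.8, -1.2, -0.8, 20]
    - [0.2, -1.1, 0, -7.9, -1.2, -1.1, 20]
    - [0.2, -1.1, 0, -7.9, -1.2, -1.3, 20]
    - [0.2, -1.1, 0, -7.9, -1.2, -1.6, 20]

```text
t: 18.08
eef_pos: [387.6, -177.4, 271.2]
eef_rot: [3.138, -0.59, 0.156]
wrist_force: [2.2, 1.2, 3.1]
opening: 20.1
```

```bash
python3 - <<'E'
from plan import *
P,T=(481.6,-162.5),.157
rep2(P,T,50)
plan2(P,T,[52.5,55,57,59,61])
print(ctrl.get_state()["joints"].round(2))
E
```

```text
t 18.08 pos [ 387.6 -177.4  271.2] want [ 389.2 -177.1  270.6] tau 33.8 want 33.4 F [2.2 1.2 3.1] | tip contact phi 49.3 h 54.6 lat -0.8 rot [ 3.138 -0.59   0.156]
[[0.3, -0.8, 0.2, -6.3, -1.0, -2.1, 20], [0.2, -1.2, -0.0, -8.0, -1.3, -1.8, 20], [0.1, -0.9, 0.0, -6.4, -1.0, -1.6, 20], [0.1, -0.9, 0.0, -6.3, -1.0, -1.8, 20], [0.1, -0.9, 0.0, -6.3, -1.0, -2.0, 20]]
[-0.58  0.16  2.08  0.75  0.57 -1.31]
```

>>> carry_out:
  targets:
    - [0.2, -0.8, 0, -6.3, -1, -2.2, 20]
    - [0.2, -1.1, 0, -7.9, -1.2, -2.1, 20]
    - [0.1, -0.8, 0, -6.3, -1, -1.9, 20]
    - [0.1, -0.8, 0, -5.5, -0.9, -1.8, 20]
    - [0, 0, 0, 0, 0, 0, 20]

```text
t: 18.5
eef_pos: [359.2, -181.8, 264.9]
eef_rot: [3.138, -0.661, 0.156]
wrist_force: [1.7, 1.0, 1.0]
opening: 20.2
```

```bash
python3 - <<'E'
from plan import *
P,T=(481.6,-162.5),.157
rep2(P,T,61)
plan2(P,T,[62.5,64,65])
c=ctrl.capture("scene")
crop(c,190,110,110,125,5,"pics/s15.png",.6,draw=wire(c,tbox(np.array(P)-[2,0],T,59)))
E
```

```text
t 18.5 pos [ 359.2 -181.8  264.9] want [ 354.2 -182.7  262. ] tau 37.9 want 38.6 F [1.7 1.  1. ] | tip contact phi 58.0 h 55.1 lat -0.8 rot [ 3.138 -0.661  0.156]
[[0.4, -1.4, 0.2, -9.7, -1.6, -4.5, 20], [0.1, -0.7, 0.0, -4.7, -0.7, -1.7, 20], [0.0, 0.0, 0.0, -1.9, -0.3, -0.1, 20]]
```

View pics/s15.png

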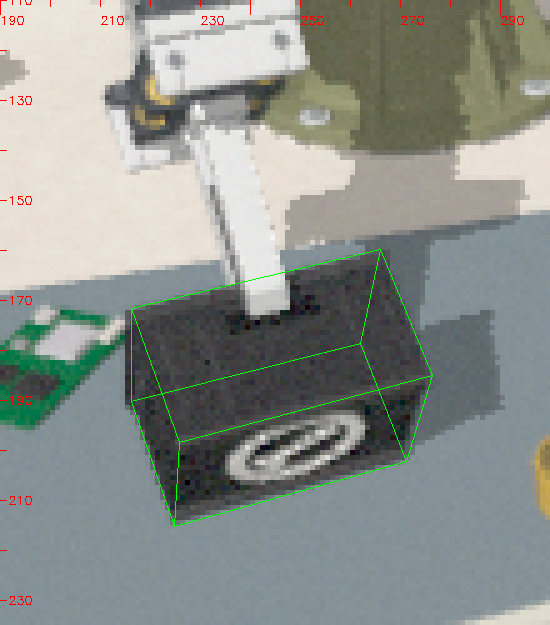

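The white ring with a tick shows at about (247,199), so the right crate is the stamped one. I'll go on to about 64° and hold.

>>> carry_out:
  targets:
    - [0.2, -0.6, 0, -4.8, -0.8, -2.2, 20]
    - [0.1, -0.7, 0, -5, -0.8, -2.2, 20]
    - [0.1, -0.6, 0, -4.3, -0.7, -1.8, 20]
    - [0, 0, 0, 0, 0, 0, 20]
    - [0, 0, 0, 0, 0, 0, 20]
    - [0, 0, 0, 0, 0, 0, 20]
    - [0, 0, 0, 0, 0, 0, 20]
    - [0, 0, 0, 0, 0, 0, 20]

```text
t: 19.22
eef_pos: [347.2, -184.3, 260.8]
eef_rot: [3.139, -0.695, 0.156]
wrist_force: [0.7, 1.2, 2.5]
opening: 19.9
```

```bash
python3 - <<'E'
from plan import *
P,T=(481.6,-162.5),.157
rep2(P,T,64)
plan2(P,T,[62,60,57.5,55,52.5,50])
c=ctrl.capture("scene")
crop(c,190,140,110,85,7,"pics/s16.png",.6,draw=wire(c,tbox(np.array(P)-[2,0],T,64)))
E
```

```text
t 19.22 pos [ 347.2 -184.3  260.8] want [ 344.8 -184.2  258.7] tau 39.8 want 40.0 F [0.7 1.2 2.5] | tip contact phi 61.6 h 55.3 lat -1.1 rot [ 3.139 -0.695  0.156]
[[-0.0, 0.7, 0.1, 3.9, 1.2, 0.1, 20], [-0.1, 0.9, 0.0, 6.3, 1.0, 2.1, 20], [-0.2, 1.2, -0.0, 7.9, 1.3, 2.3, 20], [-0.2, 1.2, -0.0, 7.9, 1.3, 2.0, 20], [-0.2, 1.2, 0.0, 8.0, 1.3, 1.8, 20], [-0.2, 1.2, -0.0, 8.0, 1.3, 1.5, 20]]
```

View pics/s16.png

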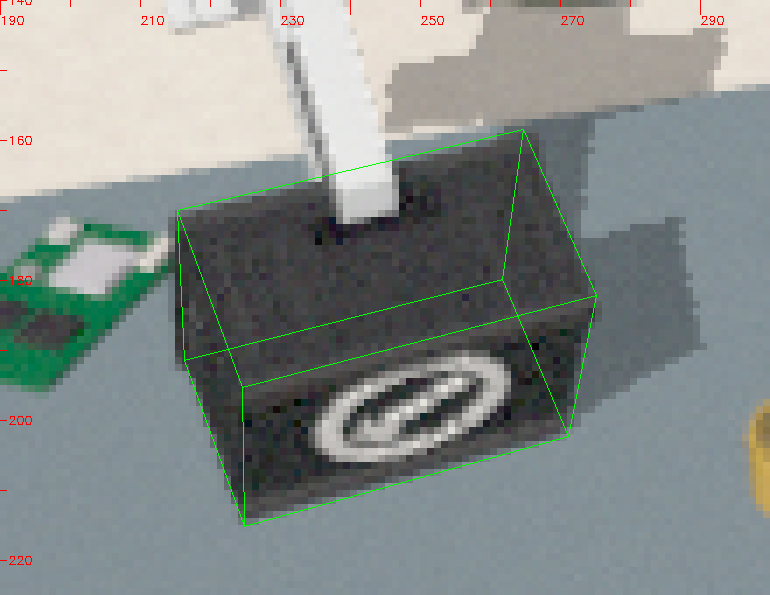

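>>> carry_out:
  targets:
    - [0.1, -0.5, 0, -4.5, -0.5, -1.8, 20]
    - [0, -0.3, 0, -2.5, -0.4, -1, 20]
    - [0, 0, 0, 0, 0, 0, 20]
    - [0, 0, 0, 0, 0, 0, 20]
    - [0, 0, 0, 0, 0, 0, 20]
    - [0, 0, 0, 0, 0, 0, 20]
    - [0, 0, 0, 0, 0, 0, 20]
    - [0, 0, 0, 0, 0, 0, 20]

```text
t: 19.93
eef_pos: [340.9, -185.3, 258.6]
eef_rot: [3.138, -0.709, 0.158]
wrist_force: [0.8, 1.0, 3.8]
opening: 19.9
```

```bash
python3 - <<'E'
from plan import *
P,T=(481.6,-162.5),.157
rep2(P,T,64)
plan2(P,T,[62,60,57.5,55,52.5,50])
E
```

```text
t 19.93 pos [ 340.9 -185.3  258.6] want [ 344.8 -184.2  258.7] tau 40.6 want 40.0 F [0.8 1.  3.8] | tip contact phi 63.7 h 55.4 lat -1.1 rot [ 3.138 -0.709  0.158]
[[-0.1, 1.6, 0.1, 10.2, 2.1, 2.3, 20], [-0.1, 0.9, 0.0, 6.3, 1.0, 2.1, 20], [-0.2, 1.2, -0.0, 7.9, 1.3, 2.3, 20], [-0.2, 1.2, -0.0, 7.9, 1.3, 2.0, 20], [-0.2, 1.2, 0.0, 8.0, 1.3, 1.8, 20], [-0.2, 1.2, -0.0, 8.0, 1.3, 1.5, 20]]
```

Holding at about 63.7°. Lowering now.

>>> carry_out:
  targets:
    - [-0.1, 0.8, 0, 5, 1, 1, 20]
    - [-0.1, 0.8, 0, 6, 1, 1.3, 20]
    - [-0.1, 0.8, 0, 6.3, 1, 1.5, 20]
    - [-0.2, 1.1, 0, 7.8, 1.2, 1.7, 20]
    - [-0.2, 1.1, 0, 7.8, 1.2, 1.4, 20]
    - [-0.2, 1.1, 0, 7.9, 1.2, 1.2, 20]
    - [-0.2, 1.1, 0, 7.9, 1.2, 1, 20]

```text
t: 20.52
eef_pos: [392.2, -177.3, 270.3]
eef_rot: [3.135, -0.59, 0.158]
wrist_force: [1.5, 2.7, 1.1]
opening: 19.9
```

```bash
python3 - <<'E'
from plan import *
P,T=(481.6,-162.5),.157
rep2(P,T,50)
plan2(P,T,[47.5,45,42.5,40,37.5,35,32.5])
E
```

```text
t 20.52 pos [ 392.2 -177.3  270.3] want [ 389.2 -177.1  270.6] tau 33.8 want 33.4 F [1.5 2.7 1.1] | tip contact phi 46.9 h 54.8 lat -1.8 rot [ 3.135 -0.59   0.158]
[[0.1, 1.6, 0.1, 5.0, 1.5, 1.5, 20], [-0.2, 1.2, -0.0, 8.0, 1.3, 0.9, 20], [-0.2, 1.2, 0.0, 8.0, 1.3, 0.7, 20], [-0.2, 1.2, 0.0, 7.9, 1.3, 0.4, 20], [-0.2, 1.2, -0.0, 7.9, 1.2, 0.1, 20], [-0.2, 1.2, 0.0, 7.8, 1.2, -0.1, 20], [-0.2, 1.2, -0.0, 7.8, 1.2, -0.4, 20]]
```

>>> carry_out:
  targets:
    - [0, 1.3, 0, 5, 1.4, 0.6, 20]
    - [-0.2, 1.1, 0, 7.9, 1.2, 0.4, 20]
    - [-0.2, 1.1, 0, 7.9, 1.2, 0.2, 20]
    - [-0.2, 1.1, 0, 7.8, 1.2, -0.1, 20]
    - [-0.2, 1.1, 0, 7.8, 1.2, -0.3, 20]
    - [-0.2, 1.1, 0, 7.7, 1.2, -0.5, 20]
    - [-0.2, 1.1, 0, 7.7, 1.2, -0.8, 20]

```text
t: 21.1
eef_pos: [448.1, -168.1, 271.2]
eef_rot: [3.131, -0.447, 0.158]
wrist_force: [1.8, 1.5, -0.0]
opening: 20.0
```

```bash
python3 - <<'E'
from plan import *
P,T=(481.6,-162.5),.157
rep2(P,T,32.5)
plan2(P,T,[30,27.5,25,22.5,20,17.5,15])
E
```

```text
t 21.1 pos [ 448.1 -168.1  271.2] want [ 444.6 -168.4  273.3] tau 25.6 want 25.2 F [ 1.8  1.5 -0. ] | tip contact phi 28.9 h 54.5 lat -2.2 rot [ 3.131 -0.447  0.158]
[[0.3, 1.6, 0.2, 4.2, 0.9, 1.5, 20], [-0.2, 1.2, 0.0, 7.6, 1.2, -0.9, 20], [-0.2, 1.2, -0.0, 7.6, 1.2, -1.2, 20], [-0.2, 1.2, 0.0, 7.5, 1.2, -1.4, 20], [-0.2, 1.2, -0.0, 7.4, 1.2, -1.7, 20], [-0.2, 1.2, -0.0, 7.5, 1.2, -1.8, 20], [-0.2, 1.2, -0.0, 7.6, 1.2, -2.0, 20]]
```

>>> carry_out:
  targets:
    - [0.2, 1.3, 0, 4.2, 0.9, 0.6, 20]
    - [-0.2, 1.1, 0, 7.4, 1.2, -1, 20]
    - [-0.2, 1.1, 0, 7.4, 1.2, -1.3, 20]
    - [-0.2, 1.1, 0, 7.3, 1.2, -1.5, 20]
    - [-0.2, 1.1, 0, 7.3, 1.2, -1.8, 20]
    - [-0.2, 1.1, 0, 7.3, 1.2, -1.9, 20]
    - [-0.2, 1.1, 0, 7.4, 1.2, -2.1, 20]

```text
t: 21.68
eef_pos: [500.4, -159.3, 261.7]
eef_rot: [3.131, -0.305, 0.156]
wrist_force: [1.7, 0.8, 0.3]
opening: 20.1
```

```bash
python3 - <<'E'
from plan import *
P,T=(481.6,-162.5),.157
rep2(P,T,15)
plan2(P,T,[12.5,10,8,6,4,2,0,-1])
E
```

```text
t 21.68 pos [ 500.4 -159.3  261.7] want [ 497.4 -160.   263.7] tau 17.5 want 17.0 F [1.7 0.8 0.3] | tip contact phi 10.0 h 58.5 lat -1.9 rot [ 3.131 -0.305  0.156]
[[0.3, 1.7, 0.2, 4.6, 0.5, -0.3, 20], [-0.2, 1.2, 0.0, 7.4, 1.2, -2.5, 20], [-0.1, 0.9, -0.0, 5.8, 0.9, -2.2, 20], [-0.1, 0.9, 0.0, 5.7, 0.9, -2.4, 20], [-0.1, 0.9, -0.0, 5.6, 0.9, -2.5, 20], [-0.1, 0.9, -0.0, 5.5, 0.9, -2.7, 20], [-0.1, 0.9, -0.0, 5.4, 0.9, -2.8, 20], [0.0, 0.0, 0.0, 1.3, 0.2, -1.8, 20]]
```

>>> carry_out:
  targets:
    - [0.2, 1.4, 0, 4.6, 0.5, -0.5, 20]
    - [-0.2, 1.1, 0, 7.3, 1.2, -2.4, 20]
    - [-0.1, 0.8, 0, 5.7, 0.9, -2.1, 20]
    - [-0.1, 0.8, 0, 5.6, 0.9, -2.3, 20]
    - [-0.1, 0.8, 0, 5.5, 0.9, -2.4, 20]
    - [-0.1, 0.8, 0, 5.4, 0.9, -2.6, 20]
    - [-0.1, 0.8, 0, 5.3, 0.9, -1.5, 20]
    - [0, 0, 0, 2, 0.3, 0, 20]
    - [0, 0, 0, 0, 0, 0, 20]
    - [0, 0, 0, 0, 0, 20, 20]
    - [0, 0, 0, 0, 0, 30, 24]
    - [0, 0, 0, 0, 0, 20, 24]

```text
t: 22.68
eef_pos: [544.9, -151.8, 311.9]
eef_rot: [-3.139, -0.173, 0.153]
wrist_force: [0.3, -0.1, 0.3]
opening: 23.8
```

```bash
python3 - <<'E'
from plan import *
P,T=(481.6,-162.5),.157
rep2(P,T,0)
print(ctrl.get_state()["joints"].round(2))
c=ctrl.capture("scene")
crop(c,200,120,110,125,5,"pics/s17.png",.6,draw=wire(c,tbox(np.array(P)-[2,0],T,0)))
E
```

```text
t 22.68 pos [ 544.9 -151.8  311.9] want [ 540.3 -153.2  246.2] tau 9.9 want 10.0 F [ 0.3 -0.1  0.3] | tip contact phi -4.0 h 124.8 lat 1.1 rot [-3.139 -0.173  0.153]
[-0.35  0.4   1.61  0.1   0.98 -0.55]
```

View pics/s17.png

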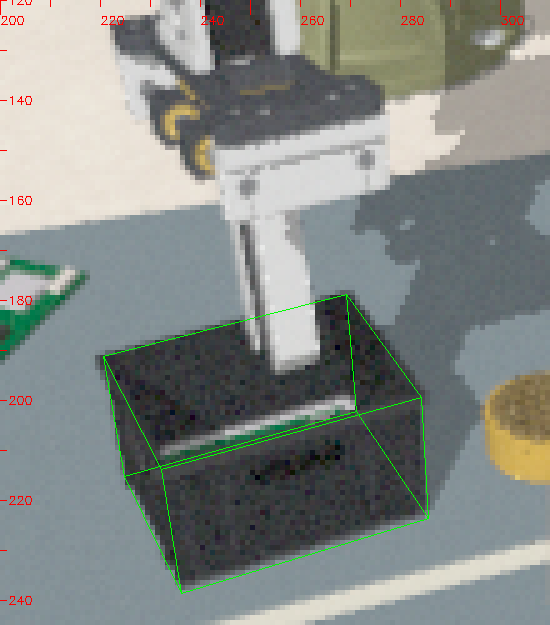

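```bash
cat >> plan.py <<'E'
from scipy.spatial.transform import Slerp
def push(nm,th,back,ztip,tau=4):
    """tip centre 'back' mm behind near mid nm along crate x; jaws along crate y"""
    e=np.array([np.cos(th),np.sin(th),0]);t=np.radians(tau)
    p=np.array([*nm,ztip])-back*e-199*np.sin(t)*e+[0,0,199*np.cos(t)]
    R=Ro.from_rotvec(-t*np.array([-np.sin(th),np.cos(th),0]))*Ro.from_euler("xyz",[np.pi,0,th-np.pi/2])
    return p,R
def interp(p,R,n,g,k=None):
    s=ctrl.get_state();S=Slerp([0,1],Ro.concatenate([Ro.from_euler("xyz",s["eef_rot"]),R]))
    rows([(s["eef_pos"]+(p-s["eef_pos"])*i/n,S(i/n)) for i in range(1,(k or n)+1)],g)
E
python3 - <<'E'
from plan import *
p,R=push((481.6,-162.5),.157,30,120);print(p,R.as_euler("xyz").round(3))
interp(p,R,14,80,14)
E
```

```text
[ 438.25816977 -169.36113356  318.515246  ] [-3.072  0.    -1.414]
[[0.7, 0.5, -6.4, -7.6, -1.2, 0.2, 80], [0.7, 0.5, -6.4, -7.6, -1.2, 0.2, 80], [0.7, 0.5, -6.4, -7.6, -1.2, 0.2, 80], [0.7, 0.5, -6.4, -7.6, -1.2, 0.2, 80], [0.7, 0.5, -6.4, -7.6, -1.2, 0.2, 80], [0.7, 0.5, -6.4, -7.6, -1.2, 0.2, 80], [0.7, 0.5, -6.4, -7.6, -1.2, 0.2, 80], [0.7, 0.5, -6.4, -7.6, -1.2, 0.2, 80], [0.7, 0.5, -6.4, -7.6, -1.2, 0.2, 80], [0.7, 0.5, -6.4, -7.6, -1.2, 0.2, 80], [0.7, 0.5, -6.4, -7.6, -1.2, 0.2, 80], [0.7, 0.5, -6.4, -7.6, -1.2, 0.2, 80], [0.7, 0.5, -6.4, -7.6, -1.2, 0.2, 80], [0.7, 0.5, -6.4, -7.6, -1.2, 0.2, 80]]
```

>>> carry_out:
  targets:
    - [0.7, 0.5, -5, -6, -1.2, 6, 24]
    - [0.7, 0.5, -6, -7.6, -1.2, 3, 24]
    - [0.7, 0.5, -6.3, -7.6, -1.2, 0.2, 40]
    - [0.7, 0.5, -6.3, -7.6, -1.2, 0.2, 80]
    - [0.7, 0.5, -6.3, -7.6, -1.2, 0, 80]
    - [0.7, 0.5, -6.3, -7.6, -1.2, 0, 80]
    - [0.7, 0.5, -6.3, -7.6, -1.2, 0, 80]
    - [0.7, 0.5, -6.3, -7.6, -1.2, 0, 80]
    - [0.7, 0.5, -6.3, -7.6, -1.2, 0, 80]
    - [0.7, 0.5, -6.3, -7.6, -1.2, 0, 80]
    - [0.7, 0.5, -6.3, -7.6, -1.2, 0, 80]
    - [0.7, 0.5, -6.3, -7.6, -1.2, 0, 80]

```text
t: 23.73
eef_pos: [450.2, -167.0, 327.9]
eef_rot: [-3.067, -0.028, -1.207]
wrist_force: [-0.1, 0.6, -0.8]
opening: 79.8
```

```bash
python3 - <<'E'
from plan import *
s=ctrl.get_state();print(s["eef_pos"].round(1),s["eef_rot"].round(3),s["joints"].round(2))
p,R=push((481.6,-162.5),.157,30,120);interp(p,R,3,80)
E
```

```text
[ 450.2 -167.   327.9] [-3.067 -0.028 -1.207] [-0.44  0.22  1.82  0.04  1.04  0.75]
[[0.5, 0.2, -3.9, -4.0, -0.8, -3.1, 80], [0.5, 0.2, -3.9, -4.0, -0.8, -3.1, 80], [0.5, 0.2, -3.9, -4.0, -0.8, -3.1, 80]]
```

>>> carry_out:
  targets:
    - [0.5, 0.2, -3.6, -4, -0.8, -3, 80]
    - [0.5, 0.2, -3.6, -4, -0.8, -3, 80]
    - [0.5, 0.2, -3.6, -4, -0.8, -3, 80]
    - [0, 0, 0, 0, 0, -15, 80]
    - [0, 0, 0, 0, 0, -15, 80]
    - [0, 0, 0, 0, 0, 0, 80]

```text
t: 24.23
eef_pos: [435.1, -169.8, 288.6]
eef_rot: [-3.068, 0.0, -1.416]
wrist_force: [0.2, -1.0, -1.7]
opening: 79.6
```

```bash
python3 - <<'E'
from plan import *
s=ctrl.get_state();print(s["eef_pos"].round(1),s["eef_rot"].round(3),s["joints"].round(2))
p,R=push((481.6,-162.5),.157,30,15);interp(p,R,5,80)
E
```

```text
[ 435.1 -169.8  288.6] [-3.068  0.    -1.416] [-0.46  0.25  1.88  0.05  0.95  0.93]
[[-0.0, 0.0, 0.0, 0.6, 0.1, -15.0, 80], [-0.0, 0.0, 0.0, 0.6, 0.1, -15.0, 80], [-0.0, 0.0, 0.0, 0.6, 0.1, -15.0, 80], [-0.0, 0.0, 0.0, 0.6, 0.1, -15.0, 80], [-0.0, 0.0, 0.0, 0.6, 0.1, -15.0, 80]]
```

>>> carry_out:
  targets:
    - [0, 0, 0, 0.6, 0.1, -14, 80]
    - [0, 0, 0, 0.6, 0.1, -15, 80]
    - [0, 0, 0, 0.6, 0.1, -15, 80]
    - [0, 0, 0, 0.6, 0.1, -15, 80]
    - [0, 0, 0, 0.6, 0.1, -8, 80]
    - [0, 0, 0, 0, 0, 0, 80]

```text
t: 24.73
eef_pos: [438.4, -169.7, 222.5]
eef_rot: [-3.064, -0.002, -1.415]
wrist_force: [-0.0, -0.1, -0.8]
opening: 80.0
```

```bash
python3 - <<'E'
from plan import *
s=ctrl.get_state();print(s["eef_pos"].round(1),s["eef_rot"].round(3),s["wrist_force"].round(1))
p,R=push((481.6,-162.5),.157,8,15);print(p)
c=ctrl.capture("top");pickle.dump(c,open("t9.pkl","wb"));crop(c,330,110,110,120,5,"pics/t9.png",.6)
E
```

```text
[ 438.4 -169.7  222.5] [-3.064e+00 -2.000e-03 -1.415e+00] [-0.  -0.1 -0.8]
[ 459.98758726 -165.92130569  213.515246  ]
```

View pics/t9.png

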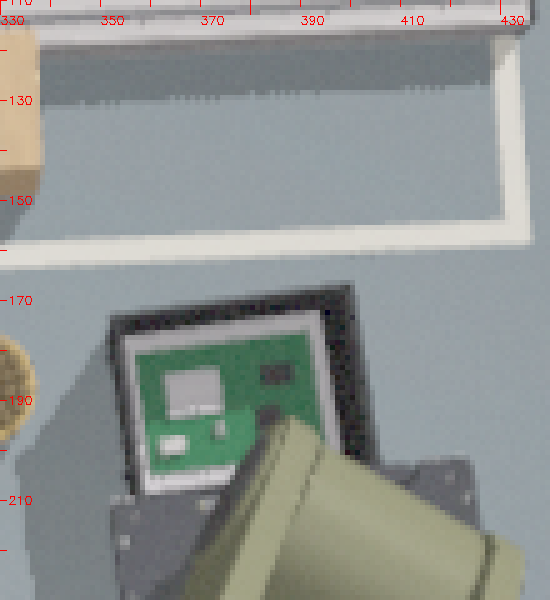

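>>> carry_out:
  targets:
    - [0, 0, 0, 0, 0, -7, 80]
    - [0, 0, 0, 6, 1, 0, 80]
    - [0, 0, 0, 7, 1, 0, 80]
    - [0, 0, 0, 6, 1, 0, 80]
    - [0, 0, 0, 5, 0.7, 0, 80]
    - [0, 0, 0, 6, 0.7, 0, 80]

```text
t: 25.28
eef_pos: [471.2, -165.3, 218.4]
eef_rot: [-3.062, -0.003, -1.415]
wrist_force: [-2.5, -0.7, -0.9]
opening: 80.1
```

```bash
cat >> plan.py <<'E'
def prep(g=80):
    s=ctrl.get_state();R=Ro.from_euler("xyz",s["eef_rot"]).as_matrix();tip=s["eef_pos"]+199*R[:,2]
    th=s["eef_rot"][2]+np.pi/2;n=np.array([np.cos(.068),np.sin(.068)]);e=np.array([np.cos(th),np.sin(th)])
    nm=tip[:2]+8*e; d=(np.array([725,0])-nm)@n
    print("t",round(s["t"],2),"tcp",s["eef_pos"].round(1),"tip",tip.round(1),"yaw",round(th,3),"near-face to rail",round(d,1),"to go",round(d-100,1),"F",s["wrist_force"].round(1),"open",round(s["opening"],1))
E
python3 -c "
from plan import *
prep()"
```

```text
t 25.28 tcp [ 471.2 -165.3  218.4] tip [ 486.9 -163.5   20.1] yaw 0.155 near-face to rail 240.6 to go 140.6 F [-2.5 -0.7 -0.9] open 80.1
```

>>> carry_out:
  targets:
    - [0, 0, 0, 7, 0.8, -2, 80]
    - [0, 0, 0, 7, 0.7, 0, 80]
    - [0, 0, -0.5, 7, 0.6, 0, 80]
    - [0, 0, -0.6, 7, 0.6, 0, 80]
    - [0, 0, -0.6, 7, 0.5, 0, 80]
    - [0, 0, -0.6, 7, 0.5, 0, 80]

```text
t: 25.78
eef_pos: [516.9, -160.8, 216.5]
eef_rot: [-3.067, -0.002, -1.457]
wrist_force: [-6.2, -0.1, 3.1]
opening: 79.9
```

```bash
python3 - <<'E'
from plan import *
prep()
c=ctrl.capture("scene");crop(c,190,120,120,150,4,"pics/p1.png",.6)
E
```

```text
t 25.78 tcp [ 516.9 -160.8  216.5] tip [ 531.5 -159.4   18.1] yaw 0.114 near-face to rail 195.9 to go 95.9 F [-6.2 -0.1  3.1] open 79.9
```

View pics/p1.png

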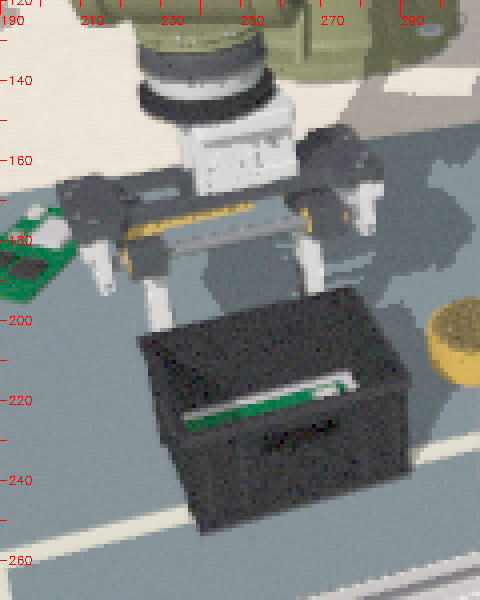

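>>> carry_out:
  targets:
    - [0, 0, -0.4, 7, 0.5, 0, 80]
    - [0, 0, -0.4, 7, 0.5, 0, 80]
    - [0, 0, -0.4, 7, 0.5, 0, 80]
    - [0, 0, -0.4, 7, 0.5, 0, 80]
    - [0, 0, -0.4, 7, 0.5, 0, 80]
    - [0, 0, -0.3, 7, 0.5, 0, 80]
    - [0, 0, 0, 7, 0.5, 0, 80]
    - [0, 0, 0, 7, 0.5, 0, 80]

```text
t: 26.5
eef_pos: [576.6, -156.1, 216.6]
eef_rot: [-3.073, -0.001, -1.501]
wrist_force: [-6.4, -1.4, 4.0]
opening: 79.8
```

```bash
python3 - <<'E'
from plan import *
prep()
c=ctrl.capture("top");crop(c,310,90,130,120,5,"pics/p2.png",.6)
E
```

```text
t 26.5 tcp [ 576.6 -156.1  216.6] tip [ 590.3 -155.3   18.1] yaw 0.07 near-face to rail 137.0 to go 37.0 F [-6.4 -1.4  4. ] open 79.8
```

View pics/p2.png

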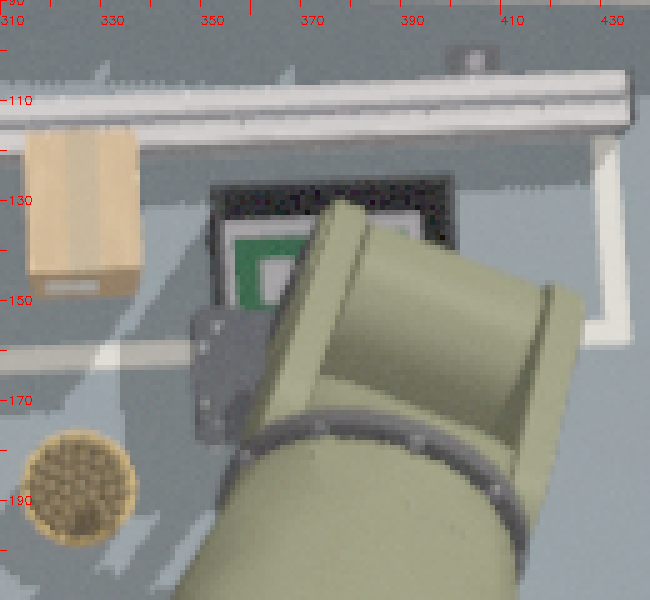

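>>> carry_out:
  targets:
    - [0, 0, 0, 6, 0.4, 0, 80]
    - [0, 0, 0, 6, 0.4, 0, 80]
    - [0, 0, 0, 6, 0.4, 0, 80]
    - [0, 0, 0, 5, 0.4, 0, 80]
    - [0, 0, 0, 3, 0.2, 0, 80]

```text
t: 26.97
eef_pos: [604.3, -154.2, 216.6]
eef_rot: [-3.075, -0.0, -1.501]
wrist_force: [-7.1, -0.8, 4.3]
opening: 80.0
```

```bash
python3 -c "
from plan import *
prep()"
```

```text
t 26.97 tcp [ 604.3 -154.2  216.6] tip [ 617.5 -153.4   18.1] yaw 0.069 near-face to rail 109.7 to go 9.7 F [-7.1 -0.8  4.3] open 80.0
```

>>> carry_out:
  targets:
    - [0, 0, 0, 3, 0.2, 0, 80]
    - [0, 0, 0, 2.5, 0.2, 0, 80]

```text
t: 27.13
eef_pos: [610.0, -153.9, 216.7]
eef_rot: [-3.077, -0.0, -1.502]
wrist_force: [-6.5, -0.3, 4.7]
opening: 79.7
```

```bash
python3 -c "
from plan import *
prep()"
```

```text
t 27.13 tcp [ 610.  -153.9  216.7] tip [ 622.9 -153.    18.1] yaw 0.069 near-face to rail 104.2 to go 4.2 F [-6.5 -0.3  4.7] open 79.7
```

>>> carry_out:
  targets:
    - [0, 0, 0, 2.5, 0.2, 0, 80]

```text
t: 27.22
eef_pos: [612.6, -153.7, 216.7]
eef_rot: [-3.077, -0.0, -1.502]
wrist_force: [-6.1, -0.7, 3.9]
opening: 80.3
```

>>> carry_out:
  targets:
    - [0, 0, 0, 2, 0.1, 0, 80]

```text
t: 27.3
eef_pos: [614.6, -153.6, 216.7]
eef_rot: [-3.078, -0.0, -1.502]
wrist_force: [-6.9, -0.4, 3.7]
opening: 80.0
```

```bash
python3 - <<'E'
from plan import *
prep()
c=ctrl.capture("scene");crop(c,200,180,130,100,6,"pics/p3.png",.6)
E
```

```text
t 27.3 tcp [ 614.6 -153.6  216.7] tip [ 627.2 -152.7   18.1] yaw 0.069 near-face to rail 99.9 to go -0.1 F [-6.9 -0.4  3.7] open 80.0
```

View pics/p3.png

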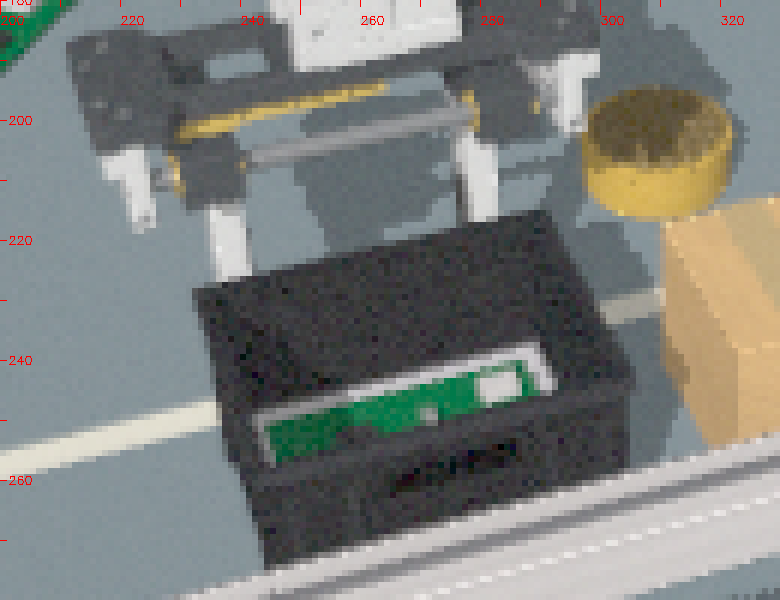

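>>> carry_out:
  targets:
    - [0, 0, 0, 1.5, 0.1, 0, 80]

```text
t: 27.43
eef_pos: [615.9, -153.6, 216.7]
eef_rot: [-3.081, 0.0, -1.502]
wrist_force: [-25.9, -0.3, 16.8]
opening: 79.7
```

>>> carry_out:
  targets:
    - [0, 0, 0, 1.5, 0.1, 0, 80]

```text
t: 27.52
eef_pos: [616.7, -153.7, 216.7]
eef_rot: [-3.085, 0.001, -1.502]
wrist_force: [-21.3, -0.3, 13.8]
opening: 80.1
```

>>> carry_out:
  targets:
    - [0, 0, 0, 1.5, 0.1, 0, 80]

```text
t: 27.6
eef_pos: [617.5, -153.8, 216.8]
eef_rot: [-3.089, 0.002, -1.502]
wrist_force: [-18.2, -0.7, 11.4]
opening: 80.1
```

>>> carry_out:
  targets:
    - [0, 0, 0, -2, -0.1, 0, 80]
    - [0, 0, 0, -6, -0.4, 0, 80]
    - [0, 0, 0, -10, -0.7, 0, 80]
    - [0, 0, 0, -10, -0.7, 0, 80]
    - [0, 0, 0, 0, 0, 15, 80]
    - [0, 0, 0, 0, 0, 35, 80]
    - [0, 0, 0, 0, 0, 40, 80]
    - [0, 0, 0, -10, 0, 40, 80]
    - [0, 0, 0, -25, 0, 20, 80]
    - [0, 0, 0, -35, 0, 10, 80]
    - [0, 0, 0, -35, 0, 0, 80]
    - [0, 0, 0, -35, 0, 0, 80]

```text
t: 28.6
eef_pos: [443.7, -154.0, 381.8]
eef_rot: [-3.078, -0.001, -1.501]
wrist_force: [1.5, -0.3, 0.4]
opening: 79.7
```

```bash
python3 - <<'E'
from plan import *
prep()
c=ctrl.capture("scene");pickle.dump(c,open("s20.pkl","wb"));crop(c,200,180,130,100,6,"pics/p4.png",.6);cv2.imwrite("pics/s20.png",c["frame"][:,:,::-1])
c=ctrl.capture("top");pickle.dump(c,open("t20.pkl","wb"));cv2.imwrite("pics/t20.png",c["frame"][:,:,::-1]);crop(c,330,95,110,75,7,"pics/p5.png",.5)
E
```

```text
t 28.6 tcp [ 443.7 -154.   381.8] tip [ 456.4 -153.2  183.2] yaw 0.07 near-face to rail 270.3 to go 170.3 F [ 1.5 -0.3  0.4] open 79.7
```

View pics/p4.png

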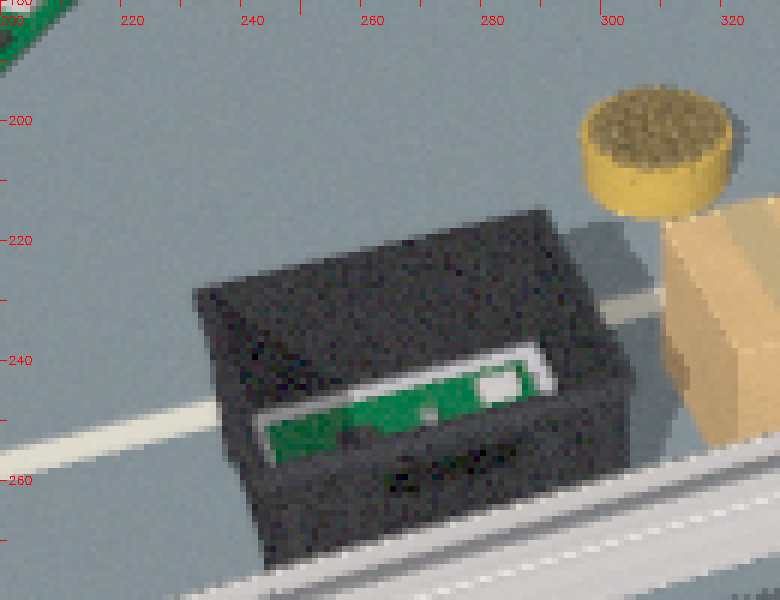

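View pics/p5.png

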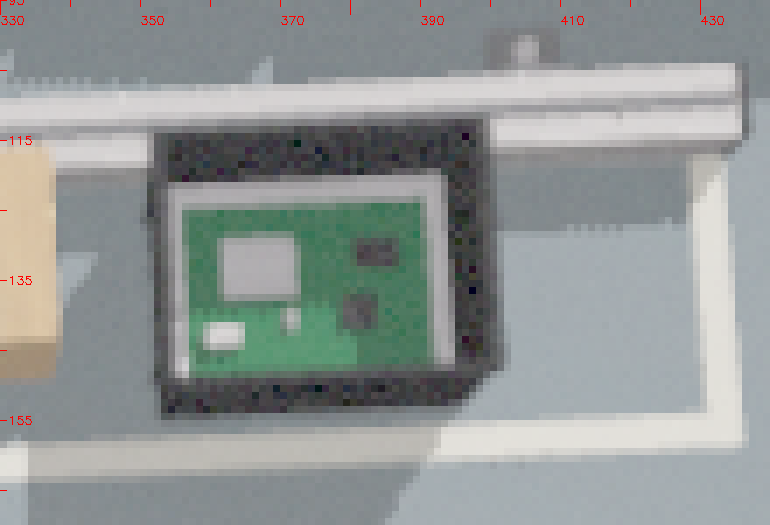

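View pics/t20.png

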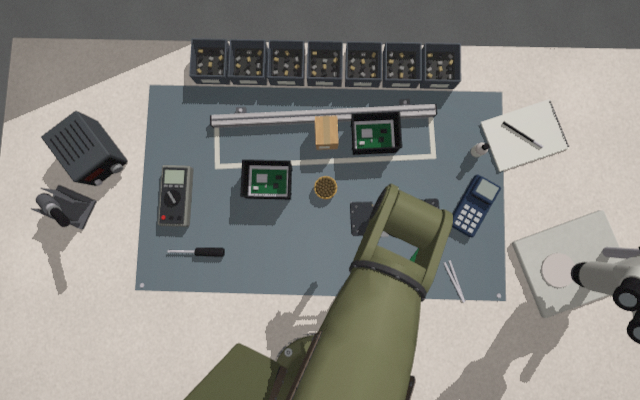

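```bash
python3 - <<'E'
from fit import *
t=load("t20.pkl");t0=load("top.pkl");s=load("s20.pkl");s0=load("scene.pkl")
p,e=fit([(t,(345,105,62,58),48)],[675,-150,.07]);print("stamped",p,e)
n=np.array([np.cos(.068),np.sin(.068)]);print("dist centre to rail (top view rail 724)",(np.array([724,0])-p[:2])@n)
for a in(t0,t): print("left top",fit([(a,(232,148,68,62),48)],[545,151,0.])[0])
for a in(s0,s): print("left scene",fit([(a,(332,158,80,62),48)],[545,151,0.])[0])
crop(t,340,100,75,65,9,"pics/p6.png",draw=[hull(t,p)])
# change detection scene
d=cv2.absdiff(s["frame"],s0["frame"]).max(2);cv2.imwrite("pics/dS.png",np.clip(d.astype(int)*3,0,255).astype(np.uint8))
E
```

```text
stamped [ 6.85784427e+02 -1.47095669e+02  6.85354691e-02] 41.0
dist centre to rail (top view rail 724) 48.12205116270718
left top [5.47661880e+02 1.50692898e+02 1.14002381e-02]
left top [ 5.46406991e+02  1.51665510e+02 -4.26468312e-03]
left scene [5.41763691e+02 1.52098179e+02 3.34417090e-02]
left scene [5.40769438e+02 1.52265024e+02 1.01843437e-02]
```

View pics/p6.png

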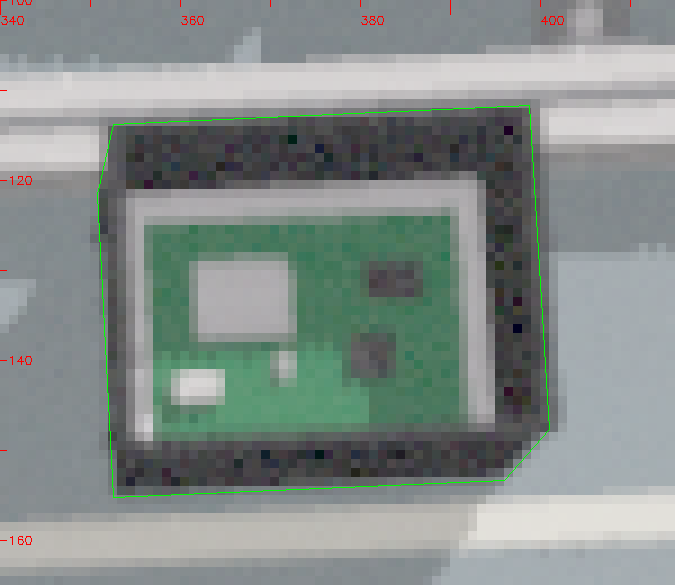

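View pics/dS.png

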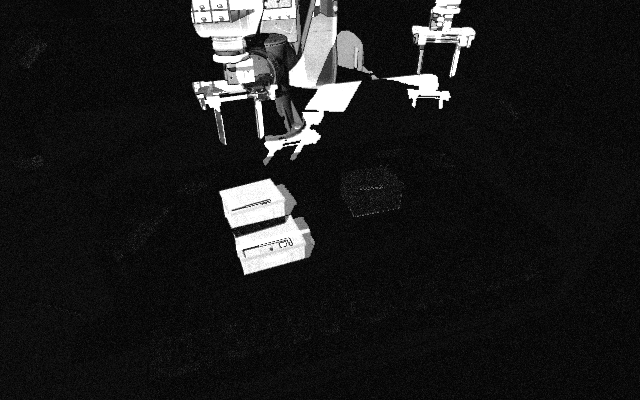

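```bash
python3 - <<'E'
from plant import ctrl
s=ctrl.get_state();print(s["t"],s["wrist_force"].round(1));print(ctrl.hand_in())
E
```

```text
28.7 [-0.1  0.3  0.4]
the job is handed in; nothing more can be done
None
```

The job is done and handed in at 28.7 s: the stamped crate is flat against the stop rail. The stamp was on the right-hand crate. In the pictures its white ring with a tick showed clearly when tipped, and the left crate's underside was bare black.

**Tipping:** I tipped the left crate to about 64°, held it and lowered it in control. I then did the same with the right crate, also to about 64°. On the left crate my first two tries failed. The finger slipped off the rim, once above 36° and once between about 16° and 34°, and the crate fell back upright on its own. The third try, with the finger set deeper, worked.

**Pushing:** I pushed the right crate low on its near side, turning it to the rail's angle. At the rail the push force rose from about 7 N to 26 N, and then I backed the arm off.

**Last checks:**
- **Stamped crate:** in the top view its yaw is 0.069 rad against 0.068 for the rail. Its centre is 48 mm from the rail face against a nominal 50 mm, which is within the 2 mm calibration.
- **Left crate:** the refits show about 1 mm of shift and 0.02 rad of turn, roughly the size of the measuring noise.
- **Everything else:** comparing the first and last scene pictures shows nothing else moved. The arm was clear of everything, with wrist force near zero.
- **Disagreement:** the scene camera placed the crates about 5 mm nearer the robot than the top camera did, so I used the top and wrist views for positions.

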